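# Weigh a lot of bead jars on the bench scale and pack them

## Task

Weigh this lot of bead jars: take the roll of tape off the scale's pan and lay it flat on the bench, then, with the pan empty, press the green key (on) and then the yellow key (zero). Stand all the jars upright on the pan and, while all of them stand there, press the white key (hold) and then the blue key (print). Then stand all the jars upright in the cardboard carton, let go, and only then press the red key (off); press one key at a time, each fully down, and do not move the barcode scanner or the box cutter.

Things in the scene. Friction and masses are not known exactly. Their poses are not given: they have to be found in the camera images.
- scale: grey bench scale, 330 mm deep (x) by 300 mm wide (y), fixed. Origin: centre of its underside; x points from the keys to the pan, z up. Its near 115 mm is a console sloping up 15 degrees (0.26 rad) away from the robot, 30 to 60 mm high, with five round keys in a row along y and a display behind them; the rest lies under the flat steel pan, its highest part
- pan (a point): centre of the pan's flat top face, 83 mm above the bench and 55 mm ahead of the scale's origin along its x; axes as the scale's. The pan is a rigid plate without a rim, 220 mm (x) by 290 mm (y)
- key_on (a joint): the green key of the scale (switches the scale on), first from the left seen from the robot (+y end); 0 = up, 0.006 m = fully down; springs back by itself; needs about 4.5 N; counts as pressed beyond 0.004
- key_on_top (a point): centre of the top face of the green key, 28 mm across; its z is the outward normal of the key, leaning 15 degrees towards the robot; it is pressed against this z. Keys are 48 mm apart
- key_zero (a joint): the yellow key of the scale (sets the empty pan to zero), second from the left; 0 = up, 0.006 m = fully down; springs back by itself; needs about 4.5 N; counts as pressed beyond 0.004
- key_zero_top (a point): centre of the top face of the yellow key, 28 mm across; its z is the outward normal of the key, leaning 15 degrees towards the robot; it is pressed against this z. Keys are 48 mm apart
- key_hold (a joint): the white key of the scale (holds the reading), the middle one; 0 = up, 0.006 m = fully down; springs back by itself; needs about 4.5 N; counts as pressed beyond 0.004
- key_hold_top (a point): centre of the top face of the white key, 28 mm across; its z is the outward normal of the key, leaning 15 degrees towards the robot; it is pressed against this z. Keys are 48 mm apart
- key_print (a joint): the blue key of the scale (prints the label), second from the right; 0 = up, 0.006 m = fully down; springs back by itself; needs about 4.5 N; counts as pressed beyond 0.004
- key_print_top (a point): centre of the top face of the blue key, 28 mm across; its z is the outward normal of the key, leaning 15 degrees towards the robot; it is pressed against this z. Keys are 48 mm apart
- key_off (a joint): the red key of the scale (switches the scale off), the rightmost (-y end); 0 = up, 0.006 m = fully down; springs back by itself; needs about 4.5 N; counts as pressed beyond 0.004
- key_off_top (a point): centre of the top face of the red key, 28 mm across; its z is the outward normal of the key, leaning 15 degrees towards the robot; it is pressed against this z. Keys are 48 mm apart
- jar_red: squat screw-top jar of red beads with a lid of the same colour, a plain cylinder 58 mm across and 70 mm high, 0.15 to 0.3 kg, standing upright on the bench right of the scale; may be absent. Origin: centre of its underside, z up along its axis
- jar_green: squat screw-top jar of green beads with a lid of the same colour, a plain cylinder 58 mm across and 70 mm high, 0.15 to 0.3 kg, standing upright on the bench right of the scale; may be absent. Origin: centre of its underside, z up along its axis
- jar_blue: squat screw-top jar of blue beads with a lid of the same colour, a plain cylinder 58 mm across and 70 mm high, 0.15 to 0.3 kg, standing upright on the bench right of the scale; may be absent. Origin: centre of its underside, z up along its axis
- jar_amber: squat screw-top jar of amber beads with a lid of the same colour, a plain cylinder 58 mm across and 70 mm high, 0.15 to 0.3 kg, standing upright on the bench right of the scale; may be absent. Origin: centre of its underside, z up along its axis
- tape: roll of brown packing tape lying flat on the pan at the start: ring 100 mm across outside, 76 mm hole right through (wall 12 mm), 48 mm high, 0.2 kg. Origin: on its axis at the underside, z along the axis. It can be pinched by its wall from above, one finger in the hole
- carton: low open cardboard carton, fixed to the bench left of the scale: 230 mm (x) by 210 mm (y) outside, walls 4 mm thick and 40 mm high, floor about 4 mm thick. Origin: centre of its underside, z up
- scanner: black and grey handheld barcode scanner lying beyond the carton, about 195 mm long and 40 mm high; leave alone. Origin: under the middle of its 85 mm long black head (62 mm wide), the 34 mm wide grey grip runs along its own -x to 145 mm from there
- cutter: orange box cutter lying at the far right of the scale, 150 mm long (x), 32 mm wide, its blade 33 mm out at +x; leave alone. Origin: centre of its underside
There are look-alikes about, which are no part of the job. Of the things that look like the jar_red, take the one that is farthest to the robot's right at the start.

How it is judged:
On the way, in this order (a step that is already met when the one before it is completed fails the run):
1. the tape roll lies flat on the bench, let go (height (world z) of tape between -0.006 and 0.006 m and angle between tape's own z axis and vertical below 0.1 rad and linear speed of tape below 0.03 m/s and contact force between the fingers and tape below 0.1 N), for 0.2 s.
2. the green key (on) is pressed alone (value of joint key_on above 0.004 m and value of joint each of key_zero, key_hold, key_print, key_off below 0.002 m), for 0.05 s.
3. the yellow key (zero) is pressed alone (value of joint key_zero above 0.004 m and value of joint each of key_on, key_hold, key_print, key_off below 0.002 m), for 0.05 s.
4. all jars stand upright on the pan, let go (x of jar_red in the frame of pan between -0.105 and 0.105 m and y of jar_red in the frame of pan between -0.14 and 0.14 m and z of jar_red in the frame of pan between -0.006 and 0.008 m and angle between each of jar_red, jar_green, jar_blue, jar_amber's own z axis and vertical below 0.15 rad and linear speed of each of jar_red, jar_green, jar_blue, jar_amber below 0.03 m/s and contact force between the fingers and jar_red below 0.1 N and x of jar_green in the frame of pan between -0.105 and 0.105 m and y of jar_green in the frame of pan between -0.14 and 0.14 m and z of jar_green in the frame of pan between -0.006 and 0.008 m and contact force between the fingers and jar_green below 0.1 N and x of jar_blue in the frame of pan between -0.105 and 0.105 m and y of jar_blue in the frame of pan between -0.14 and 0.14 m and z of jar_blue in the frame of pan between -0.006 and 0.008 m and contact force between the fingers and jar_blue below 0.1 N and x of jar_amber in the frame of pan between -0.105 and 0.105 m and y of jar_amber in the frame of pan between -0.14 and 0.14 m and z of jar_amber in the frame of pan between -0.006 and 0.008 m and contact force between the fingers and jar_amber below 0.1 N), for 0.3 s.
5. the white key (hold) is pressed alone (value of joint key_hold above 0.004 m and value of joint each of key_on, key_zero, key_print, key_off below 0.002 m), for 0.05 s.
6. the blue key (print) is pressed alone (value of joint key_print above 0.004 m and value of joint each of key_on, key_zero, key_hold, key_off below 0.002 m), for 0.05 s.
7. all jars stand upright on the floor of the carton, let go (x of jar_red in the frame of carton between -0.095 and 0.095 m and y of jar_red in the frame of carton between -0.085 and 0.085 m and z of jar_red in the frame of carton between 0 and 0.014 m and angle between each of jar_red, jar_green, jar_blue, jar_amber's own z axis and vertical below 0.15 rad and linear speed of each of jar_red, jar_green, jar_blue, jar_amber below 0.03 m/s and contact force between the fingers and jar_red below 0.1 N and x of jar_green in the frame of carton between -0.095 and 0.095 m and y of jar_green in the frame of carton between -0.085 and 0.085 m and z of jar_green in the frame of carton between 0 and 0.014 m and contact force between the fingers and jar_green below 0.1 N and x of jar_blue in the frame of carton between -0.095 and 0.095 m and y of jar_blue in the frame of carton between -0.085 and 0.085 m and z of jar_blue in the frame of carton between 0 and 0.014 m and contact force between the fingers and jar_blue below 0.1 N and x of jar_amber in the frame of carton between -0.095 and 0.095 m and y of jar_amber in the frame of carton between -0.085 and 0.085 m and z of jar_amber in the frame of carton between 0 and 0.014 m and contact force between the fingers and jar_amber below 0.1 N), for 0.3 s.
8. the red key (off) is pressed alone (value of joint key_off above 0.004 m and value of joint each of key_on, key_zero, key_hold, key_print below 0.002 m), for 0.05 s.
At the end, for the whole second after the job is handed in: every jar that is present stands upright (within 0.15 rad) on the carton's floor, released and at rest; the tape roll lies flat on the bench (underside within 6 mm of it, tilt below 0.1 rad), released; all five keys are up again (all of step 1 and all of step 7 and value of joint each of key_on, key_zero, key_hold, key_print, key_off below 0.002 m); the robot touches nothing.
It fails at once if green (on) or yellow (zero) pressed while the tape or a jar is on the pan (value of joint any of key_on, key_zero above 0.004 m and ((x of tape in the frame of pan between -0.12 and 0.12 m and y of tape in the frame of pan between -0.155 and 0.155 m and z of tape in the frame of pan between -0.02 and 0.04 m) or (x of jar_red in the frame of pan between -0.12 and 0.12 m and y of jar_red in the frame of pan between -0.155 and 0.155 m and z of jar_red in the frame of pan between -0.02 and 0.04 m) or (x of jar_green in the frame of pan between -0.12 and 0.12 m and y of jar_green in the frame of pan between -0.155 and 0.155 m and z of jar_green in the frame of pan between -0.02 and 0.04 m) or (x of jar_blue in the frame of pan between -0.12 and 0.12 m and y of jar_blue in the frame of pan between -0.155 and 0.155 m and z of jar_blue in the frame of pan between -0.02 and 0.04 m) or (x of jar_amber in the frame of pan between -0.12 and 0.12 m and y of jar_amber in the frame of pan between -0.155 and 0.155 m and z of jar_amber in the frame of pan between -0.02 and 0.04 m))).
It fails at once if white (hold) or blue (print) pressed while a jar is not standing on the pan (value of joint any of key_hold, key_print above 0.004 m and (not (x of jar_red in the frame of pan between -0.105 and 0.105 m and y of jar_red in the frame of pan between -0.14 and 0.14 m and z of jar_red in the frame of pan between -0.006 and 0.008 m and angle between jar_red's own z axis and vertical below 0.15 rad) or not (x of jar_green in the frame of pan between -0.105 and 0.105 m and y of jar_green in the frame of pan between -0.14 and 0.14 m and z of jar_green in the frame of pan between -0.006 and 0.008 m and angle between jar_green's own z axis and vertical below 0.15 rad) or not (x of jar_blue in the frame of pan between -0.105 and 0.105 m and y of jar_blue in the frame of pan between -0.14 and 0.14 m and z of jar_blue in the frame of pan between -0.006 and 0.008 m and angle between jar_blue's own z axis and vertical below 0.15 rad) or not (x of jar_amber in the frame of pan between -0.105 and 0.105 m and y of jar_amber in the frame of pan between -0.14 and 0.14 m and z of jar_amber in the frame of pan between -0.006 and 0.008 m and angle between jar_amber's own z axis and vertical below 0.15 rad))).
It fails at once if red (off) pressed while a jar is not standing in the carton (value of joint key_off above 0.004 m and (not (x of jar_red in the frame of carton between -0.095 and 0.095 m and y of jar_red in the frame of carton between -0.085 and 0.085 m and z of jar_red in the frame of carton between 0 and 0.014 m and angle between jar_red's own z axis and vertical below 0.15 rad) or not (x of jar_green in the frame of carton between -0.095 and 0.095 m and y of jar_green in the frame of carton between -0.085 and 0.085 m and z of jar_green in the frame of carton between 0 and 0.014 m and angle between jar_green's own z axis and vertical below 0.15 rad) or not (x of jar_blue in the frame of carton between -0.095 and 0.095 m and y of jar_blue in the frame of carton between -0.085 and 0.085 m and z of jar_blue in the frame of carton between 0 and 0.014 m and angle between jar_blue's own z axis and vertical below 0.15 rad) or not (x of jar_amber in the frame of carton between -0.095 and 0.095 m and y of jar_amber in the frame of carton between -0.085 and 0.085 m and z of jar_amber in the frame of carton between 0 and 0.014 m and angle between jar_amber's own z axis and vertical below 0.15 rad))).
It fails at once if two keys pressed at once (value of joint each of key_on, key_zero above 0.004 m or value of joint each of key_on, key_hold above 0.004 m or value of joint each of key_on, key_print above 0.004 m or value of joint each of key_on, key_off above 0.004 m or value of joint each of key_zero, key_hold above 0.004 m or value of joint each of key_zero, key_print above 0.004 m or value of joint each of key_zero, key_off above 0.004 m or value of joint each of key_hold, key_print above 0.004 m or value of joint each of key_hold, key_off above 0.004 m or value of joint each of key_print, key_off above 0.004 m).
It fails at once if the scanner or the box cutter moved by more than 25 mm (distance of any of scanner, cutter from where it was at the start of the episode above 0.025 m).
Of jar_red, jar_green, jar_blue, jar_amber only 2 to 3 are there at a start; the rules pass over those that are not, and their reading is None.
At some moment in a run one of jar_red, jar_green, jar_blue, jar_amber, tape may be knocked a few centimetres aside while the robot is not near it.
It also fails if it takes over 210 s, if anything falls off the work surface, if the arm or the gripper's body presses on something with over 40 N, if the wrist force passes 120 N, or if a joint passes its speed limit or range.

## Robot

A 6-joint arm with a two-finger parallel gripper is mounted at the origin on the work surface. World frame = base frame: x ahead of the robot, y to its left, z up, the work surface at z = 0. Lengths are in m, angles in rad, forces in N, time in s.
With the tool pointing down it reaches from about 0.275 to 0.725 m from the base axis. Payload 5.6 kg.
Tool frame: the origin (TCP) lies between the finger pads; the fingertips stand bot.tcp_to_tips ahead of it and the grasp point (between the pads) lies 5 mm behind it (bot.tcp_to_tips is the distance from the TCP to the fingertips, in m); z points along the fingers, y is the line along which they close (so a half turn about z gives the same grasp; the last joint's range is limited). The gripper opens to 85 mm and grips with 20 to 120 N. Pads are 22 mm wide; open, the fingers measure 114 mm over their backs; the gripper's body (76 mm by 85 mm) begins 54 mm behind the grasp point. The pads swing forward as they close: fully open they stand 13 mm farther back than shut.
Start: joints at [-0.99, 0.255, 0.108, 0, -1.424, -0.285], TCP at [0.16, -0.526, 0.245] pointing down, gripper open.
Joint ranges: [-2.95, 2.95], [-1.21, 1.97], [-1.09, 1.5], [-2.87, 1.71], [-2.94, -0.07], [-3.05, 3.05]. Speed limits (rad/s): [2.57, 2.57, 3.14, 3.14, 3.14, 3.14].

## Interface

Orientations are given as a 3x3 rotation matrix whose columns are the frame's x, y, z axes.
In Python, from workcell import bot, read_camera, spotter gives the robot as it stands. The module is installed in compiled form; this text tells all that it offers.
- The arm moves only by the tool arm_command, never from a script. Its argument "targets" is a list of rows, each a list of 3 entries, a list of its own where there are three numbers: the finger opening in cm, from 0 to 8.54, then the shift along the tool's x, y, z in cm, then the turn, a rotation vector about the tool's x, y, z in rad. A call has 1 to 8 rows; each row shifts and turns the commanded pose from where the row before left it, along the tool's axes as they then stand; what a row does not reach is not made up. A row lasts 1/10 s, in which the tool goes at most 50 mm and 8.59 degrees, less where a joint would pass 70% of its speed; a pose out of reach is approached as far as the arm can. A call with a gripper value outside its range is refused whole. The fingers move at their own pace and stop on an object; "newtons" is the grip in N (left out, the last holds). Time passes only in rows, so rows that do not move let the fingers close. It gives the time, the measured TCP pose, the force, the opening and the grip force at its end, in the units of the state.
- bot.observe(): the state, without advancing time (a new reading comes with each control period).
- read_camera(name): name is "scene" or "top"; returns a dict with "image" (384x512x3 uint8, red, green, blue), "fovy" (degrees; the focal length in pixels is half the picture's height over the tangent of half this angle, whatever the lens; pixels are square), "cx", "cy" (the principal point, pixels), "rvec" (rotation vector, rad) and "tvec" (3), from world to camera coordinates, as OpenCV has them. Camera axes: x right, y down, z forward; pixel columns grow to the right and rows downward; lengths in m; the calibration is good to about 2 mm. A picture is of the moment at which its call begins. There is no depth.
- bot.close_job(): hands the job in; it is judged then, once.
Trained networks look in the newest picture that a camera, given by its name, has taken for a name from the list of things; names that differ only in an ending like _2 or _b are one class to them, and where a whole thing is asked for, a point or a joint stands for the part that bears it (a point fixed in the world has none). Each returns a list of dicts, best first, with "p" (0 to 1); they miss things now and then, are a little off and sometimes report something else, mostly with a low value. They report only what shows in the picture. A call takes as long as a camera call. They do not tell look-alikes from the thing itself.
- spotter.trace(camera, label): "pixels" (384x512 bool, what is visible of it) and "position" ([row, column] in pixels, amid what is visible of it).
- spotter.pinpoint(camera, label): "position" ([row, column] in pixels: a listed point, or the origin of a listed thing).
The state is a dict: "time": time; "joint_positions": joint angles; "joint_velocities": joint speeds; "joint_torque": joint torques, N m; "tool_pos": TCP position; "orientation": TCP orientation; "force": force on the tool from outside, world axes, zero at the start; "ft_torque": the same for the moment, N m; "gripper_width": finger opening in m; "finger_force": force on a finger pad.
Only numpy, scipy, OpenCV 4.12 (cv2) and the standard library are available. Lean on these libraries where they do the work, as an engineer would, in place of code of your own. Each camera call takes 0.05 s, during which the arm holds its last target. There are 200 camera calls.

## Working session

There is one attempt and no reset: what is moved stays moved. The work goes in short steps, Python scripts to look and compute and a tool call to move; the robot and the scene stay as the last step left them, time stands still between calls to the robot, and variables do not carry over. Pictures are saved under pics/ and viewed, at most 14 in all, crops included, and the job is handed in when it is done.

Besides the shell and the picture viewer there is one more tool, called after "Emit:" as name(argument=value, ...), one argument or row to a line, values as JSON. arm_command: Moves the arm, as the interface text tells. Its arguments: {"type":"object","properties":{"targets":{"type":"array","items":{"type":"array"}},"newtons":{"type":"number"}},"required":["targets"]}

```bash
mkdir -p pics; cat > h.py <<'E'
import numpy as np, cv2
from workcell import bot, read_camera, spotter
def cam(n): return read_camera(n)
def ray(c,rc,z):
    h=c["image"].shape[0]; f=h/2/np.tan(np.radians(c["fovy"])/2)
    R=cv2.Rodrigues(np.array(c["rvec"],float))[0]; t=np.array(c["tvec"],float).ravel()
    d=R.T@np.array([(rc[1]-c["cx"])/f,(rc[0]-c["cy"])/f,1]); o=-R.T@t
    return o+d*(z-o[2])/d[2]
def proj(c,p):
    h=c["image"].shape[0]; f=h/2/np.tan(np.radians(c["fovy"])/2)
    R=cv2.Rodrigues(np.array(c["rvec"],float))[0]; q=R@np.array(p)+np.array(c["tvec"],float).ravel()
    return np.array([c["cy"]+f*q[1]/q[2],c["cx"]+f*q[0]/q[2]])
def save(c,n,box=None,s=1):
    im=c["image"][...,::-1]
    if box: im=im[box[0]:box[1],box[2]:box[3]]
    cv2.imwrite("pics/"+n,cv2.resize(im,None,fx=s,fy=s,interpolation=cv2.INTER_CUBIC))
E
python3 - <<'E'
from h import *
np.set_printoptions(precision=3,suppress=True)
s=bot.observe(); print(s["time"],s["tool_pos"],s["orientation"],bot.tcp_to_tips,s["gripper_width"])
t=cam("top"); s=cam("scene"); save(t,"top0.png",None,1.5); save(s,"scene0.png",None,1.5)
for n,c in(("top",t),("scene",s)):
    R=cv2.Rodrigues(np.array(c["rvec"],float))[0]; print(n,c["fovy"],-R.T@np.array(c["tvec"]).ravel())
Z={"jar_red":0,"jar_green":0,"jar_blue":0,"jar_amber":0,"tape":.083,"carton":0,"pan":.083,"key_on_top":.05,"key_zero_top":.05,"key_hold_top":.05,"key_print_top":.05,"key_off_top":.05,"scanner":0,"cutter":0,"scale":0}
for l,z in Z.items():
    for n,c in(("top",t),("scene",s)):
        for d in spotter.pinpoint(n,l): print(l,n,round(d["p"],2),np.round(d["position"]),ray(c,d["position"],z))
print(bot.observe()["time"])
E
```

```text
0.0 [ 0.16  -0.526  0.244] [[-0.957 -0.291 -0.001]
 [-0.291  0.957  0.002]
 [ 0.     0.002 -1.   ]] 0.014 0.08548699564865714
top 43.85911724023626 [ 0.293 -0.014  1.356]
scene 57.59226309739274 [ 1.02  -0.742  0.664]
jar_red top 0.94 [213. 353.] [ 0.579 -0.281  0.   ]
jar_red top 0.92 [131. 321.] [ 0.83  -0.189  0.   ]
jar_red top 0.82 [293. 323.] [ 0.349 -0.194  0.   ]
jar_red top 0.59 [125. 290.] [ 0.847 -0.095  0.   ]
jar_red scene 0.73 [262. 190.] [ 0.576 -0.267  0.   ]
jar_red scene 0.65 [214. 146.] [ 0.339 -0.177  0.   ]
jar_red scene 0.59 [276. 296.] [ 0.83  -0.171  0.   ]
jar_red scene 0.56 [257. 316.] [ 0.849 -0.085  0.   ]
jar_green top 0.86 [258. 399.] [ 0.454 -0.41   0.   ]
jar_green scene 0.79 [278. 116.] [ 0.455 -0.401  0.   ]
jar_blue top 0.65 [267. 353.] [ 0.424 -0.28   0.   ]
jar_blue scene 0.71 [244. 145.] [ 0.429 -0.275  0.   ]
jar_blue scene 0.7 [165. 238.] [0.423 0.214 0.   ]
jar_amber top 0.23 [246. 266.] [ 0.476 -0.032  0.   ]
jar_amber scene 0.48 [298. 247.] [ 0.758 -0.29   0.   ]
tape top 0.83 [169. 266.] [ 0.678 -0.026  0.083]
tape top 0.34 [153. 175.] [0.7
[... 798 characters left out ...]
]
key_print_top top 0.24 [212. 352.] [ 0.572 -0.268  0.05 ]
key_print_top scene 0.58 [185. 212.] [ 0.463 -0.011  0.05 ]
key_print_top scene 0.53 [186. 320.] [0.76  0.163 0.05 ]
key_off_top top 0.66 [251. 282.] [ 0.457 -0.077  0.05 ]
key_off_top scene 0.59 [195. 198.] [ 0.458 -0.072  0.05 ]
scanner top 0.56 [155. 171.] [0.739 0.26  0.   ]
scanner scene 0.61 [187. 322.] [0.746 0.234 0.   ]
cutter top 0.68 [154. 355.] [ 0.76  -0.291  0.   ]
cutter top 0.67 [178. 258.] [ 0.676 -0.004  0.   ]
cutter scene 0.62 [297. 250.] [ 0.763 -0.285  0.   ]
scale top 0.86 [203. 252.] [0.601 0.013 0.   ]
scale scene 0.68 [213. 250.] [ 0.607 -0.013  0.   ]
scale scene 0.41 [264. 192.] [ 0.584 -0.269  0.   ]
1.6
```

View pics/top0.png

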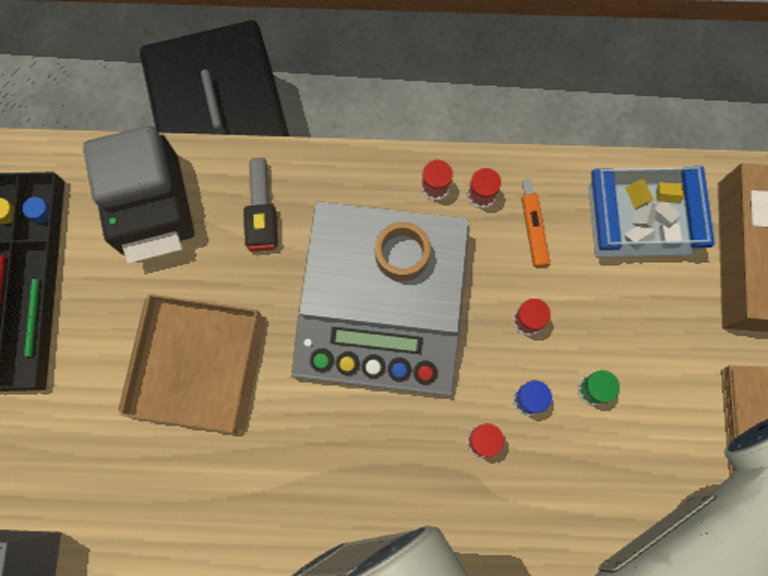

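View pics/scene0.png

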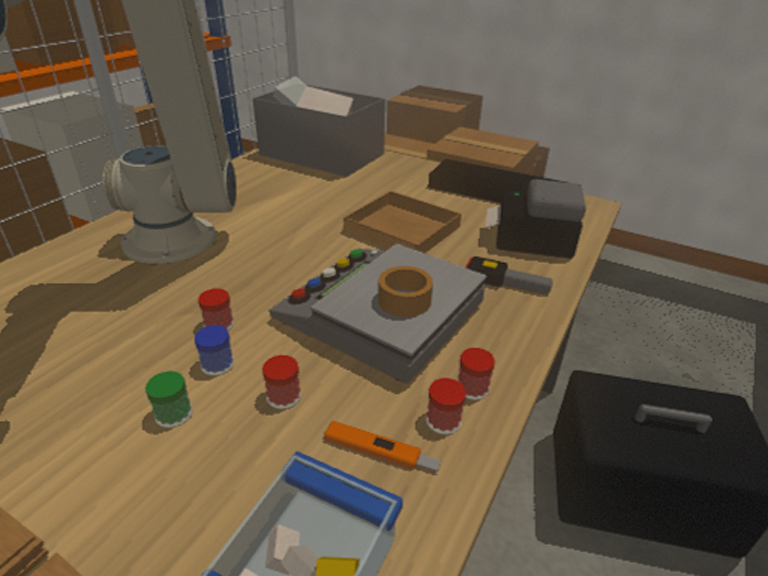

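The top picture shows four red look-alikes at about (row,col) (211,355), (294,324), (120,291) and (124,323). The rightmost is (211,355), at y≈-0.28. Green is at (258,400) and blue at (265,356); there is no amber jar. The tape is on the pan at (167,268), and the carton is on the left.

```bash
cat >> h.py <<'E'
HUE={"red":((0,8),(172,180)),"green":((50,85),),"blue":((108,130),),"yellow":((20,32),)}
def blobs(c,col,box,amin=30,smin=130,vmin=40):
    "colour blobs in box (r0,r1,c0,c1): area, centre of bounding ellipse"
    hsv=cv2.cvtColor(c["image"],cv2.COLOR_RGB2HSV); m=np.zeros(hsv.shape[:2],np.uint8)
    for a,b in HUE[col]: m|=cv2.inRange(hsv,(a,smin,vmin),(b,255,255))
    k=np.zeros_like(m); r0,r1,c0,c1=box; k[r0:r1,c0:c1]=m[r0:r1,c0:c1]
    n,l,st,ce=cv2.connectedComponentsWithStats(k)
    return [(int(st[i,4]),ce[i][::-1]) for i in range(1,n) if st[i,4]>=amin]
E
python3 - <<'E'
from h import *
np.set_printoptions(precision=4,suppress=True)
t=cam("top"); save(t,"crop0.png",(185,315,300,430),4)
for col in("red","green","blue"):
    for a,p in blobs(t,col,(100,320,280,430)): print(col,a,p,ray(t,p,.07))
for col in("red","green","blue","yellow"):
    for a,p in blobs(t,col,(225,262,200,300),20): print("key",col,a,p,ray(t,p,.05))
# tape ring & carton by trace
d=spotter.trace("top","tape")[0]; ys,xs=np.where(d["pixels"]); 
cnt=max(cv2.findContours(d["pixels"].astype(np.uint8),0,2)[0],key=cv2.contourArea); e=cv2.fitEllipse(cnt); print("tape",e, ray(t,e[0][::-1],.131),ray(t,e[0][::-1],.107))
d=spotter.trace("top","carton")[0]; cnt=max(cv2.findContours(d["pixels"].astype(np.uint8),0,2)[0],key=cv2.contourArea)
r=cv2.minAreaRect(cnt); print("carton",r)
for p in cv2.boxPoints(r): print(p,ray(t,p[::-1],.04)[:2])
d=spotter.trace("top","pan")[0]; cnt=max(cv2.findContours(d["pixels"].astype(np.uint8),0,2)[0],key=cv2.contourArea)
r=cv2.minAreaRect(cnt); print("pan/scale",r)
for p in cv2.boxPoints(r): print(p,ray(t,p[::-1],.083)[:2])
E
```

```text
red 356 [117.1096 291.2275] [ 0.8423 -0.093   0.07  ]
red 377 [123.0477 322.9867] [ 0.827  -0.1848  0.07  ]
red 397 [209.9622 355.0756] [ 0.574  -0.2734  0.07  ]
red 77 [248.4545 283.6234] [ 0.461  -0.0791  0.07  ]
red 398 [293.1382 324.2186] [ 0.3467 -0.1886  0.07  ]
green 351 [257.359  401.5299] [ 0.4481 -0.3961  0.07  ]
blue 279 [141.1505 400.2437] [ 0.7793 -0.4052  0.07  ]
blue 303 [137.6931 407.5974] [ 0.7905 -0.4266  0.07  ]
blue 356 [264.1404 356.3989] [ 0.4257 -0.2747  0.07  ]
key red 85 [248.4    283.1765] [ 0.4638 -0.0788  0.05  ]
key green 68 [240.0294 213.3824] [0.4802 0.1137 0.05  ]
key blue 77 [246.2597 265.6364] [ 0.468  -0.0306  0.05  ]
key yellow 91 [242.1538 231.033 ] [0.476  0.0649 0.05  ]
tape ((267.3354797363281, 167.3290252685547), (37.706172943115234, 38.8503303527832), 176.136962890625) [ 0.6694 -0.0277  0.131 ] [ 0.6768 -0.028   0.107 ]
carton ((127.78378295898438, 241.79730224609375), (87.29586029052734, 84.17227935791016), 9.462322235107422)
[ 77.8108 276.1351] [0.3699 0.4785]
[ 91.6486 193.1081] [0.6037 0.4685]
[177.7567 207.4595] [0.5705 0.2205]
[163.9189 290.4865] [0.3398 0.2407]
pan/scale ((254.07894897460938, 198.80902099609375), (108.89116668701172, 120.70001983642578), 6.519801616668701)
[193.1329 252.5866] [0.4399 0.1626]
[206.838  132.6672] [0.7811 0.1466]
[315.025  145.0314] [ 0.7545 -0.1607]
[301.3199 264.9508] [ 0.4172 -0.1262]
```

View pics/crop0.png

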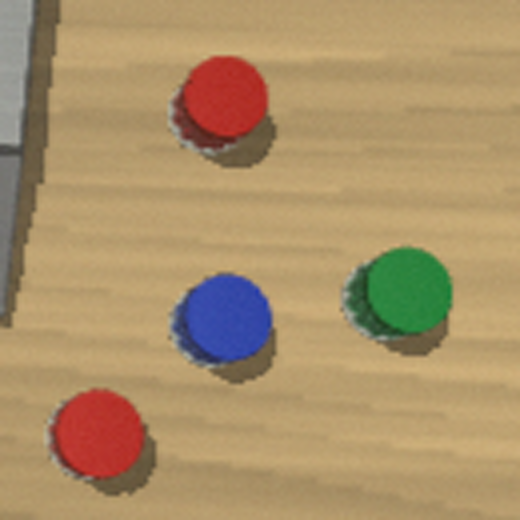

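The crop confirms the target red jar at (210,355), alone at the right edge of the row. Blue is at (264,356) and green at (257,401). The other red jar at (293,324) is a decoy. I'll move above the tape's left wall first.

Emit:
arm_command(
  targets=[
    [4, [0, 0, 0], [0, 0, 0.1475]],
    [4, [0, 0, 0], [0, 0, 0.1475]],
    [4, [-2.85, 3, 0], [0, 0, 0]],
    [4, [-2.85, 3, 0], [0, 0, 0]],
    [4, [-2.85, 3, 0], [0, 0, 0]],
    [4, [-2.85, 3, 0], [0, 0, 0]],
    [4, [-2.85, 3, 0], [0, 0, 0]],
    [4, [-2.85, 3, 0], [0, 0, 0]],
  ],
  newtons=30,
)

```text
time: 2.6
tool_pos: [0.3321, -0.3446, 0.2455]
orientation: [[-1.0, -0.001, 0.0], [-0.001, 1.0, -0.0], [-0.0, -0.0, -1.0]]
force: [1.7, -1.0, -0.5]
gripper_width: 0.0399
finger_force: 0.0
```

Emit:
arm_command(
  targets=[
    [4, [-2.85, 3, 0], [0, 0, 0]],
    [4, [-2.85, 3, 0], [0, 0, 0]],
    [4, [-2.85, 3, 0], [0, 0, 0]],
    [4, [-2.85, 3, 0], [0, 0, 0]],
    [4, [-2.85, 3, 0], [0, 0, 0]],
    [4, [-2.85, 3, 0], [0, 0, 0]],
    [4, [-2.85, 3, 0], [0, 0, 0]],
    [4, [-2.85, 3, 0], [0, 0, 0]],
  ],
)

```text
time: 3.4
tool_pos: [0.56, -0.1043, 0.2454]
orientation: [[-1.0, -0.001, 0.0], [-0.001, 1.0, -0.0], [-0.0, -0.0, -1.0]]
force: [0.0, -0.3, 0.3]
gripper_width: 0.0399
finger_force: 0.0
```

Emit:
arm_command(
  targets=[
    [4, [-2.85, 3, 0], [0, 0, 0]],
    [4, [-2.85, 3, 0], [0, 0, 0]],
    [4, [-2.85, 3, 0], [0, 0, 0]],
    [4, [-2.85, 3, 0], [0, 0, 0]],
    [4, [0, 0, 0], [0, 0, 0]],
    [4, [0, 0, 0], [0, 0, 0]],
  ],
)

```text
time: 4.0
tool_pos: [0.6732, 0.0151, 0.2441]
orientation: [[-1.0, -0.002, -0.002], [-0.002, 1.0, -0.0], [0.002, -0.0, -1.0]]
force: [0.3, -0.1, 0.6]
gripper_width: 0.0397
finger_force: 0.0
```

```bash
python3 - <<'E'
from h import *
np.set_printoptions(precision=4,suppress=True)
s=cam("scene"); save(s,"tape1.png",(110,260,200,350),4)
for c in [(0.672,-.03)]:
    print([proj(s,(c[0]+.05*np.cos(a),c[1]+.05*np.sin(a),.131)).round(1) for a in np.arange(4)*np.pi/2])
d=spotter.trace("scene","tape")[0]["pixels"]; ys,xs=np.where(d); print(ys.min(),ys.max(),xs.min(),xs.max())
for a in (.083,.131): 
  P=np.array([proj(s,(0.672+.05*np.cos(t),-.03+.05*np.sin(t),a)) for t in np.linspace(0,6.28,60)]); print(P.min(0),P.max(0))
E
```

```text
[array([191.8, 285.2]), array([177.9, 276.8]), array([181.1, 252.8]), array([195.4, 259.8])]
176 211 252 288
[190.3366 250.1418] [211.4581 285.6974]
[176.4983 250.3694] [197.0065 286.9455]
```

View pics/tape1.png

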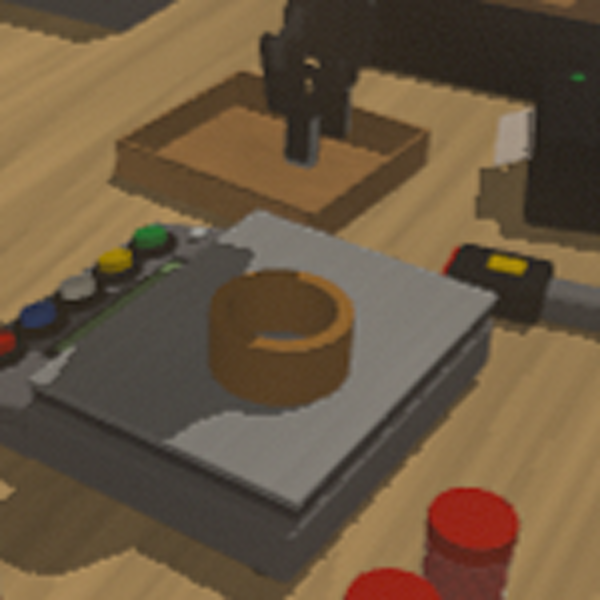

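The crop shows the tape at cols 252–288 and rows 176–211, which matches the model. The fingers are above and aligned with its left wall, so I'll go down and grip.

Emit:
arm_command(
  targets=[
    [4, [0, 0, 3.4], [0, 0, 0]],
    [4, [0, 0, 3.4], [0, 0, 0]],
    [4, [0, 0, 3.4], [0, 0, 0]],
    [4, [0, 0, 3.2], [0, 0, 0]],
    [4, [0, 0, 0], [0, 0, 0]],
    [4, [0, 0, 0], [0, 0, 0]],
  ],
)

```text
time: 4.7
tool_pos: [0.673, 0.0133, 0.1128]
orientation: [[-1.0, -0.0, 0.001], [-0.0, 1.0, -0.001], [-0.001, -0.001, -1.0]]
force: [1.5, 0.8, 1.5]
gripper_width: 0.0397
finger_force: 0.0
```

Emit:
arm_command(
  targets=[
    [0, [0, 0, 0], [0, 0, 0]],
    [0, [0, 0, 0], [0, 0, 0]],
    [0, [0, 0, 0], [0, 0, 0]],
    [0, [0, 0, 0], [0, 0, 0]],
    [0, [0, 0, 0], [0, 0, 0]],
    [0, [0, 0, 0], [0, 0, 0]],
  ],
  newtons=40,
)

```text
time: 5.3
tool_pos: [0.6742, 0.0146, 0.1142]
orientation: [[-1.0, -0.002, 0.005], [-0.002, 1.0, 0.0], [-0.005, 0.0, -1.0]]
force: [-1.4, 1.1, 6.7]
gripper_width: 0.0112
finger_force: 35.7
```

Emit:
arm_command(
  targets=[
    [0, [0, 0, -2], [0, 0, 0]],
    [0, [0, 0, -3], [0, 0, 0]],
    [0, [0, 0, -3], [0, 0, 0]],
    [0, [0, 0, 0], [0, 0, 0]],
    [0, [2.0, 0.4, 0], [0, 0, 0]],
    [0, [4, 0.7, 0], [0, 0, 0]],
    [0, [4, 0.7, 0], [0, 0, 0]],
    [0, [4, 0.7, 0], [0, 0, 0]],
  ],
)

```text
time: 6.1
tool_pos: [0.5308, 0.0394, 0.1903]
orientation: [[-1.0, -0.0, -0.001], [-0.0, 1.0, 0.0], [0.001, 0.0, -1.0]]
force: [0.4, 0.5, -2.2]
gripper_width: 0.0111
finger_force: 35.8
```

Emit:
arm_command(
  targets=[
    [0, [4, 0.7, 0], [0, 0, 0]],
    [0, [4, 0.7, 0], [0, 0, 0]],
    [0, [4, 0.7, 0], [0, 0, 0]],
    [0, [4, 0.7, 0], [0, 0, 0]],
    [0, [3, 0.2, 0], [0, 0, 0]],
    [0, [0, 0, 0], [0, 0, 0]],
    [0, [0, 0, 0], [0, 0, 0]],
  ],
)

```text
time: 6.8
tool_pos: [0.3424, 0.0692, 0.1915]
orientation: [[-1.0, -0.002, 0.001], [-0.002, 1.0, 0.001], [-0.001, 0.001, -1.0]]
force: [0.3, -0.6, -2.5]
gripper_width: 0.0114
finger_force: 40.7
```

Emit:
arm_command(
  targets=[
    [0, [0, 0, 3], [0, 0, 0]],
    [0, [0, 0, 3], [0, 0, 0]],
    [0, [0, 0, 3], [0, 0, 0]],
    [0, [0, 0, 3], [0, 0, 0]],
    [0, [0, 0, 2], [0, 0, 0]],
    [0, [0, 0, 0], [0, 0, 0]],
    [0, [0, 0, 0], [0, 0, 0]],
    [0, [0, 0, 0], [0, 0, 0]],
  ],
)

```text
time: 7.6
tool_pos: [0.3442, 0.0696, 0.0524]
orientation: [[-1.0, -0.001, 0.002], [-0.001, 1.0, 0.001], [-0.002, 0.001, -1.0]]
force: [0.2, 0.5, -1.8]
gripper_width: 0.0111
finger_force: 41.4
```

Emit:
arm_command(
  targets=[
    [0, [0, 0, 1.2], [0, 0, 0]],
    [0, [0, 0, 0.4], [0, 0, 0]],
    [0, [0, 0, 0.2], [0, 0, 0]],
    [0, [0, 0, 0.1], [0, 0, 0]],
    [0, [0, 0, 0], [0, 0, 0]],
    [0, [0, 0, 0], [0, 0, 0]],
  ],
)

```text
time: 8.2
tool_pos: [0.3431, 0.0692, 0.0326]
orientation: [[-1.0, -0.001, 0.001], [-0.001, 1.0, 0.0], [-0.001, 0.0, -1.0]]
force: [-0.5, -0.3, -2.5]
gripper_width: 0.0116
finger_force: 41.4
```

Emit:
arm_command(
  targets=[
    [0, [0, 0, 0.1], [0, 0, 0]],
    [0, [0, 0, 0.1], [0, 0, 0]],
    [0, [0, 0, 0], [0, 0, 0]],
    [0, [0, 0, 0], [0, 0, 0]],
  ],
)

```text
time: 8.6
tool_pos: [0.3432, 0.0694, 0.0311]
orientation: [[-1.0, -0.001, 0.001], [-0.001, 1.0, 0.0], [-0.001, 0.0, -1.0]]
force: [-6.2, 1.2, 9.7]
gripper_width: 0.0114
finger_force: 42.9
```

Emit:
arm_command(
  targets=[
    [4, [0, 0, 0], [0, 0, 0]],
    [4, [0, 0, 0], [0, 0, 0]],
    [4, [0, 0, 0], [0, 0, 0]],
    [4, [0, 0, -1], [0, 0, 0]],
    [4, [0, 0, -3], [0, 0, 0]],
    [4, [0, 0, -4], [0, 0, 0]],
    [4, [0, 0, -4], [0, 0, 0]],
    [0, [0, 0, -4], [0, 0, 0]],
  ],
)

```text
time: 9.4
tool_pos: [0.3425, 0.0687, 0.1919]
orientation: [[-1.0, -0.001, 0.0], [-0.001, 1.0, -0.0], [-0.0, -0.0, -1.0]]
force: [0.5, 0.5, -0.7]
gripper_width: 0.0263
finger_force: 0.0
```

```bash
python3 - <<'E'
from h import *
np.set_printoptions(precision=4,suppress=True)
t=cam("top"); s=cam("scene"); save(s,"s2.png",(60,310,90,370),2.8)
d=spotter.pinpoint("top","tape"); print([(x["p"],ray(t,x["position"],0)) for x in d][:2]); 
d=spotter.pinpoint("scene","tape"); print([(x["p"],ray(s,x["position"],0)) for x in d][:2])
# pan corners guess from first top picture
q=[(203,317),(219,469),(333,458),(316,301)]
P=np.array([ray(t,np.array(p)/1.5,.083)[:2] for p in q]); print(P,P.mean(0),[np.linalg.norm(P[i]-P[i-1]) for i in range(4)])
# keys: triangulate
def tri(pt,ps):
    out=[]
    for c,p in((t,pt),(s,ps)):
        o=ray(c,p,0.2); e=ray(c,p,0.); out.append((o,(e-o)/np.linalg.norm(e-o)))
    A=sum(np.eye(3)-np.outer(u,u) for _,u in out); b=sum((np.eye(3)-np.outer(u,u))@o for o,u in out)
    return np.linalg.solve(A,b)
for col in("green","yellow","blue","red"):
    bt=blobs(t,col,(225,262,200,300),15); bs=blobs(s,col,(160,205,190,250),10)
    print(col,bt,bs)
    if bt and bs: print(tri(max(bt,key=lambda v:v[0])[1],max(bs,key=lambda v:v[0])[1]))
E
```

```text
[(0.53, array([0.3437, 0.029 , 0.    ]))]
[(0.93, array([0.3436, 0.0245, 0.    ]))]
[[ 0.7735  0.1333]
 [ 0.7514 -0.1541]
 [ 0.5331 -0.1356]
 [ 0.5546  0.1497]] [ 0.6532 -0.0017] [np.float64(0.21950831212419897), np.float64(0.28826170410568674), np.float64(0.21904807647226945), np.float64(0.2861861858985108)]
green [(73, array([239.9452, 213.5342]))] [(18, array([167.9444, 237.    ]))]
[0.4799 0.113  0.0556]
yellow [(88, array([242.125 , 230.9886]))] [(46, array([174.5   , 228.3043]))]
[0.4759 0.0651 0.0538]
blue [(79, array([246.2911, 265.7089]))] [(22, array([187.3636, 209.4091]))]
[ 0.468  -0.03    0.0552]
red [(85, array([248.3647, 283.2706]))] [(54, array([195.2222, 198.7037]))]
[ 0.4639 -0.0785  0.0536]
```

View pics/s2.png

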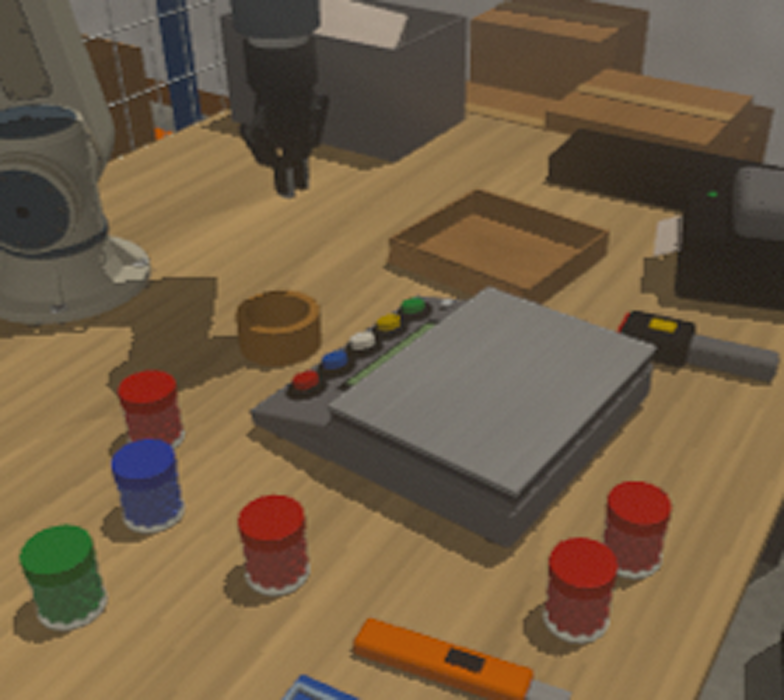

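The tape lies flat on the bench at (0.344,0.027). The keys triangulate to a top height of about 0.054. The pan is empty, so I'll align over the green key.

Emit:
arm_command(
  targets=[
    [0, [-4.2, 1.5, 1], [0, 0, 0]],
    [0, [-4.2, 1.5, 1], [0, 0, 0]],
    [0, [-4.2, 1.5, 1], [0, 0, 0]],
    [0, [0, 0, 3], [0, 0, 0]],
    [0, [0, 0, 3], [0, 0, 0]],
    [0, [0, 0, 0], [0, 0, 0.083]],
    [0, [0, 0, 0], [0, -0.131, 0]],
    [0, [0, 0, 0], [0, -0.131, 0]],
  ],
)

```text
time: 10.4
tool_pos: [0.4694, 0.1148, 0.099]
orientation: [[-0.962, 0.082, 0.261], [0.08, 0.997, -0.021], [-0.261, 0.001, -0.965]]
force: [1.7, -1.5, 0.6]
gripper_width: 0.0
finger_force: 0.0
```

Emit:
arm_command(
  targets=[
    [0, [0, 0, 0], [0, 0, 0]],
    [0, [0, 0, 0], [0, 0, 0]],
  ],
)

```text
time: 10.6
tool_pos: [0.4662, 0.1126, 0.098]
orientation: [[-0.964, 0.08, 0.254], [0.077, 0.997, -0.024], [-0.255, -0.004, -0.967]]
force: [-0.4, 1.1, 1.4]
gripper_width: -0.0001
finger_force: 0.0
```

```bash
cat >> h.py <<'E'
KEYS=dict(on=(.480,.1132,.054),zero=(.476,.0653,.054),hold=(.472,.0174,.054),print=(.468,-.0305,.054),off=(.464,-.0784,.054))
def tokey(k,above=0.):
    s=bot.observe(); R=np.array(s["orientation"]); p=np.array(s["tool_pos"])
    goal=np.array(KEYS[k])-R[:,2]*(bot.tcp_to_tips+above)
    return (R.T@(goal-p)*100).round(2), R[:,2].round(3)
E
python3 -c "
from h import *
print(tokey('on'),tokey('zero'))"
```

```text
(array([-0.2 ,  0.19,  3.2 ]), array([ 0.254, -0.024, -0.967])) (array([-0.19, -4.62,  3.21]), array([ 0.254, -0.024, -0.967]))
```

Emit:
arm_command(
  targets=[
    [0, [-0.2, 0.2, 2.4], [0, 0, 0]],
    [0, [0, 0, 0.4], [0, 0, 0]],
    [0, [0, 0, 0.3], [0, 0, 0]],
    [0, [0, 0, 0.2], [0, 0, 0]],
    [0, [0, 0, 0.2], [0, 0, 0]],
    [0, [0, 0, 0.2], [0, 0, 0]],
    [0, [0, 0, 0], [0, 0, 0]],
    [0, [0, 0, 0], [0, 0, 0]],
  ],
)

```text
time: 11.4
tool_pos: [0.4807, 0.1153, 0.0665]
orientation: [[-0.962, 0.082, 0.26], [0.079, 0.997, -0.021], [-0.26, 0.001, -0.965]]
force: [-9.1, 0.9, 14.4]
gripper_width: -0.0004
finger_force: 7.9
```

Emit:
arm_command(
  targets=[
    [0, [0, 0, 0.1], [0, 0, 0]],
    [0, [0, 0, 0], [0, 0, 0]],
    [0, [0, 0, 0], [0, 0, 0]],
  ],
)

```text
time: 11.7
tool_pos: [0.4808, 0.1153, 0.0663]
orientation: [[-0.962, 0.082, 0.26], [0.08, 0.997, -0.021], [-0.261, 0.001, -0.965]]
force: [-17.1, 0.2, 24.4]
gripper_width: 0.0001
finger_force: 13.5
```

```bash
python3 -c "
from h import *
print(bot.observe()['force'],bot.observe()['tool_pos'])
s=cam('scene'); save(s,'k1.png',(150,210,180,260),7)"
```

```text
[-17.09749948   0.16595016  24.37937708] [0.48082846 0.11531006 0.06627859]
```

View pics/k1.png

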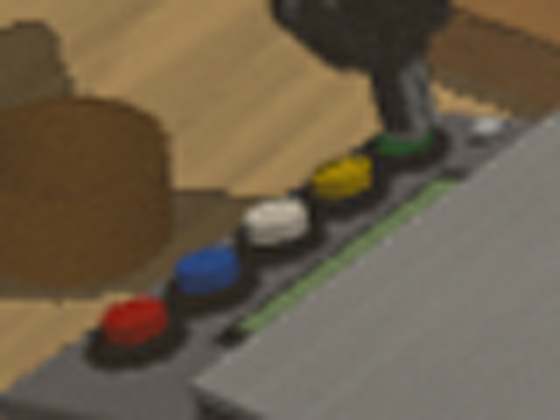

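The picture shows the green key pushed in under the tip at (171,237), with the others up. The force rose stiffly, so the key is bottomed. Yellow is next.

Emit:
arm_command(
  targets=[
    [0, [0, 0, -0.5], [0, 0, 0]],
    [0, [0, 0, -3], [0, 0, 0]],
    [0, [0, -2.4, 0], [0, 0, 0]],
    [0, [0, -2.4, 0], [0, 0, 0]],
    [0, [0, 0, 0], [0, 0, 0]],
    [0, [0, 0, 0], [0, 0, 0]],
  ],
)

```text
time: 12.35
tool_pos: [0.4682, 0.068, 0.0984]
orientation: [[-0.962, 0.083, 0.259], [0.08, 0.997, -0.021], [-0.26, 0.001, -0.966]]
force: [0.0, 0.4, 0.1]
gripper_width: 0.0002
finger_force: 0.0
```

```bash
python3 -c "
from h import *
print(tokey('zero'))"
```

```text
(array([ 0.38, -0.21,  3.1 ]), array([ 0.259, -0.021, -0.966]))
```

Emit:
arm_command(
  targets=[
    [0, [0.3, -0.2, 2.2], [0, 0, 0]],
    [0, [0, 0, 0.4], [0, 0, 0]],
    [0, [0, 0, 0.3], [0, 0, 0]],
    [0, [0, 0, 0.2], [0, 0, 0]],
    [0, [0, 0, 0.2], [0, 0, 0]],
    [0, [0, 0, 0.15], [0, 0, 0]],
    [0, [0, 0, 0], [0, 0, 0]],
    [0, [0, 0, 0], [0, 0, 0]],
  ],
)

```text
time: 13.15
tool_pos: [0.4732, 0.0656, 0.0654]
orientation: [[-0.962, 0.082, 0.259], [0.08, 0.997, -0.021], [-0.26, 0.0, -0.966]]
force: [-17.8, 1.9, 21.9]
gripper_width: -0.0004
finger_force: 13.2
```

Emit:
arm_command(
  targets=[
    [0, [0, 0, -0.5], [0, 0, 0]],
    [0, [0, 0, -3], [0, 0, 0]],
    [0, [0, 0, -4], [0, 0, 0]],
    [4, [0, 0, -3], [0, 0, 0]],
    [7, [0, 0, 0], [0, 0.131, 0]],
    [7, [0, 0, 0], [0, 0.131, 0]],
    [7, [0, 0, 0], [0, 0, -0.083]],
    [7, [0, 0, 0], [0, 0, 0]],
  ],
)

```text
time: 13.95
tool_pos: [0.4479, 0.0681, 0.1654]
orientation: [[-1.0, -0.001, 0.001], [-0.001, 1.0, 0.0], [-0.001, 0.0, -1.0]]
force: [0.6, -0.6, -0.1]
gripper_width: 0.0698
finger_force: 0.0
```

```bash
cat >> h.py <<'E'
def go(x,y,z):
    s=bot.observe(); R=np.array(s["orientation"]); return (R.T@(np.array([x,y,z])-s["tool_pos"])*100).round(2)
E
python3 - <<'E'
from h import *
np.set_printoptions(precision=4,suppress=True)
t=cam("top")
for col in("red","green","blue"):
    for a,p in blobs(t,col,(200,320,310,430)): print(col,a,ray(t,p,.07))
print(bot.observe()["tool_pos"],bot.observe()["orientation"],go(.575,-.275,.16))
# carton rim: yellowish-brown mask corners from picture: outer top corners
q=np.array([(296,150),(312,260),(434,240),(413,122)])/1.5
P=np.array([ray(t,p,.04)[:2] for p in q]); print(P,P.mean(0),[np.linalg.norm(P[i]-P[i-1]) for i in range(4)])
E
```

```text
red 390 [ 0.5735 -0.2735  0.07  ]
red 398 [ 0.3467 -0.1886  0.07  ]
green 347 [ 0.4481 -0.3965  0.07  ]
blue 355 [ 0.4258 -0.2747  0.07  ]
[0.447  0.0679 0.1652] [[-1.      0.0011  0.0008]
 [ 0.0011  1.      0.0001]
 [-0.0008  0.0001 -1.    ]] [-12.83 -34.28   0.53]
[[0.5922 0.4433]
 [0.5685 0.2329]
 [0.3425 0.2515]
 [0.3724 0.4692]] [0.4689 0.3492] [np.float64(0.22126401784351785), np.float64(0.21180965644227023), np.float64(0.2267143397927115), np.float64(0.21967560600093666)]
```

Emit:
arm_command(
  targets=[
    [7.6, [-1.6, -4.3, 0], [0, 0, 0]],
    [7.6, [-1.6, -4.3, 0], [0, 0, 0]],
    [7.6, [-1.6, -4.3, 0], [0, 0, 0]],
    [7.6, [-1.6, -4.3, 0], [0, 0, 0]],
    [7.6, [-1.6, -4.3, 0], [0, 0, 0]],
    [7.6, [-1.6, -4.3, 0], [0, 0, 0]],
    [7.6, [-1.6, -4.3, 0], [0, 0, 0]],
    [7.6, [-1.6, -4.3, 0], [0, 0, 0]],
  ],
)

```text
time: 14.8
tool_pos: [0.5749, -0.2775, 0.1658]
orientation: [[-1.0, 0.001, 0.001], [0.001, 1.0, -0.001], [-0.001, -0.001, -1.0]]
force: [0.3, 1.2, 0.0]
gripper_width: 0.0764
finger_force: 0.0
```

Emit:
arm_command(
  targets=[
    [7.6, [0, 0, 0], [0, 0, 0]],
    [7.6, [0, 0, 0], [0, 0, 0]],
    [7.6, [0, 0, 0], [0, 0, 0]],
  ],
)

```text
time: 15.1
tool_pos: [0.5745, -0.2751, 0.1656]
orientation: [[-1.0, -0.001, 0.0], [-0.001, 1.0, -0.0], [-0.0, -0.0, -1.0]]
force: [0.6, -0.0, 0.6]
gripper_width: 0.076
finger_force: 0.0
```

```bash
python3 -c "
from h import *
print(go(.575,-.2745,.056))"
```

```text
[-0.05  0.06 10.96]
```

Emit:
arm_command(
  targets=[
    [7.6, [0, 0, 3.6], [0, 0, 0]],
    [7.6, [0, 0, 3.6], [0, 0, 0]],
    [7.6, [0, 0, 3.0], [0, 0, 0]],
    [7.6, [0, 0, 0.8], [0, 0, 0]],
    [7.6, [0, 0, 0], [0, 0, 0]],
  ],
)

```text
time: 15.6
tool_pos: [0.5743, -0.275, 0.0551]
orientation: [[-1.0, -0.002, -0.002], [-0.002, 1.0, 0.0], [0.002, 0.0, -1.0]]
force: [0.1, 0.5, 0.9]
gripper_width: 0.0758
finger_force: 0.0
```

Emit:
arm_command(
  targets=[
    [4, [0, 0, 0], [0, 0, 0]],
    [4, [0, 0, 0], [0, 0, 0]],
    [4, [0, 0, 0], [0, 0, 0]],
    [4, [0, 0, 0], [0, 0, 0]],
    [4, [0, 0, 0], [0, 0, 0]],
  ],
  newtons=30,
)

```text
time: 16.1
tool_pos: [0.5764, -0.2761, 0.058]
orientation: [[-1.0, -0.001, 0.005], [-0.001, 1.0, -0.001], [-0.005, -0.001, -1.0]]
force: [-0.2, 3.4, 7.6]
gripper_width: 0.0568
finger_force: 33.1
```

Emit:
arm_command(
  targets=[
    [4, [0, 0, -2], [0, 0, 0]],
    [4, [0, 0, -4], [0, 0, 0]],
    [4, [0, 0, -4], [0, 0, 0]],
    [4, [0, 0, -4], [0, 0, 0]],
    [4, [-1.2, 3.6, -1], [0, 0, 0]],
    [4, [-1.2, 3.6, 0], [0, 0, 0]],
    [4, [-1.2, 3.6, 0], [0, 0, 0]],
    [4, [-1.2, 3.6, 0], [0, 0, 0]],
  ],
)

```text
time: 16.9
tool_pos: [0.6228, -0.1307, 0.2058]
orientation: [[-1.0, -0.0, 0.001], [-0.0, 1.0, 0.0], [-0.001, 0.0, -1.0]]
force: [0.9, 0.2, -2.4]
gripper_width: 0.057
finger_force: 33.2
```

Emit:
arm_command(
  targets=[
    [4, [-1.2, 3.5, 0], [0, 0, 0]],
    [4, [0, 0, 0], [0, 0, 0]],
    [4, [0, 0, 2], [0, 0, 0]],
    [4, [0, 0, 2], [0, 0, 0]],
    [4, [0, 0, 1], [0, 0, 0]],
    [4, [0, 0, 0], [0, 0, 0]],
    [4, [0, 0, 0], [0, 0, 0]],
  ],
)

```text
time: 17.6
tool_pos: [0.635, -0.0975, 0.1561]
orientation: [[-1.0, -0.001, 0.001], [-0.001, 1.0, -0.001], [-0.001, -0.001, -1.0]]
force: [0.7, -0.4, -2.2]
gripper_width: 0.0568
finger_force: 33.2
```

```bash
python3 -c "
from h import *
print(go(.635,-.096,.140))
s=cam('scene'); save(s,'j1.png',(100,320,100,340),3.2)"
```

```text
[-0.    0.15  1.61]
```

View pics/j1.png

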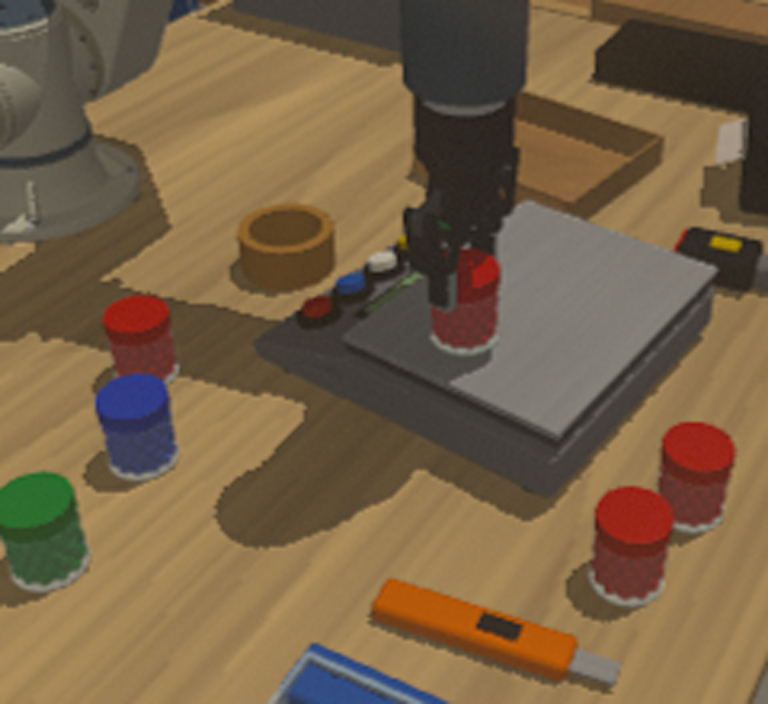

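The red jar hangs upright over the right part of the pan, with its base at about (206,245). I'll lower it.

Emit:
arm_command(
  targets=[
    [4, [0, 0.1, 1.0], [0, 0, 0]],
    [4, [0, 0, 0.3], [0, 0, 0]],
    [4, [0, 0, 0.1], [0, 0, 0]],
    [4, [0, 0, 0.1], [0, 0, 0]],
    [4, [0, 0, 0], [0, 0, 0]],
    [4, [0, 0, 0], [0, 0, 0]],
  ],
)

```text
time: 18.25
tool_pos: [0.6346, -0.0959, 0.1411]
orientation: [[-1.0, -0.001, 0.001], [-0.001, 1.0, 0.0], [-0.001, 0.0, -1.0]]
force: [-3.5, 3.1, 5.6]
gripper_width: 0.0573
finger_force: 33.8
```

Emit:
arm_command(
  targets=[
    [7.6, [0, 0, 0], [0, 0, 0]],
    [7.6, [0, 0, 0], [0, 0, 0]],
    [7.6, [0, 0, 0], [0, 0, 0]],
    [7.6, [0, 0, -1.5], [0, 0, 0]],
    [7.6, [0, 0, -3], [0, 0, 0]],
    [7.6, [0, 0, -3], [0, 0, 0]],
    [7.6, [2.05, -3.4, 0], [0, 0, 0]],
    [7.6, [2.1, -3.3, 0], [0, 0, 0]],
  ],
)

```text
time: 19.05
tool_pos: [0.5937, -0.1633, 0.216]
orientation: [[-1.0, -0.003, 0.002], [-0.003, 1.0, -0.0], [-0.002, -0.0, -1.0]]
force: [0.6, -0.5, -0.6]
gripper_width: 0.0762
finger_force: 0.0
```

Emit:
arm_command(
  targets=[
    [7.6, [2.05, -3.35, 0], [0, 0, 0]],
    [7.6, [2.05, -3.35, 0], [0, 0, 0]],
    [7.6, [2.05, -3.35, 0], [0, 0, 0]],
    [7.6, [2.05, -3.35, 0], [0, 0, 0]],
    [7.6, [2.1, -3.3, 0], [0, 0, 0]],
    [7.6, [2.1, -3.3, 0], [0, 0, 0]],
    [7.6, [2.1, -3.3, 0], [0, 0, 0]],
    [7.6, [0, 0, 0], [0, 0, 0]],
  ],
)

```text
time: 19.85
tool_pos: [0.4458, -0.3997, 0.2151]
orientation: [[-1.0, 0.004, -0.001], [0.004, 1.0, -0.001], [0.001, -0.001, -1.0]]
force: [-0.4, 0.7, -0.6]
gripper_width: 0.0758
finger_force: 0.0
```

```bash
cat >> h.py <<'E'
def jars(zr,boxr,zg,boxg,zb,boxb):
    t=cam("top")
    for col,z,b in(("red",zr,boxr),("green",zg,boxg),("blue",zb,boxb)):
        for a,p in blobs(t,col,b,100): print(col,a,p.round(),ray(t,p,z).round(4))
E
python3 -c "
from h import *
jars(.153,(120,220,200,320),.07,(200,320,310,430),.07,(200,320,310,430))
print(bot.observe()['tool_pos'],go(.449,-.397,.056))"
```

```text
red 122 [123. 291.] [ 0.7887 -0.0872  0.153 ]
red 381 [179. 293.] [ 0.6343 -0.0967  0.153 ]
[ 0.44699171 -0.39812447  0.21494746] [-0.21  0.12 15.89]
```

```bash
python3 - <<'E'
from h import *
s=cam("scene")
for col in("green","blue","red"):
    for a,p in blobs(s,col,(190,310,60,230),40): print(col,a,p.round(),ray(s,p,.06).round(3))
for l in("jar_green","jar_blue"):
    for d in spotter.pinpoint("scene",l): print(l,d["p"],ray(s,d["position"],0).round(3))
E
```

```text
green 123 [261. 106.] [ 0.446 -0.407  0.06 ]
blue 243 [224. 141.] [ 0.418 -0.268  0.06 ]
blue 43 [306. 206.] [ 0.72 -0.39  0.06]
red 443 [204. 143.] [ 0.363 -0.201  0.06 ]
red 55 [195. 199.] [ 0.47  -0.085  0.06 ]
jar_green 0.92 [ 0.45  -0.397  0.   ]
jar_blue 0.74 [ 0.436 -0.278  0.   ]
jar_blue 0.4 [0.585 0.007 0.   ]
```

Still in place. I'll go down on the green jar and grip it.

Emit:
arm_command(
  targets=[
    [7.6, [-0.1, 0.1, 4], [0, 0, 0]],
    [7.6, [0, 0, 4], [0, 0, 0]],
    [7.6, [0, 0, 4], [0, 0, 0]],
    [7.6, [0, 0, 3], [0, 0, 0]],
    [7.6, [0, 0, 0.9], [0, 0, 0]],
    [7.6, [0, 0, 0], [0, 0, 0]],
  ],
)

```text
time: 20.65
tool_pos: [0.4494, -0.3943, 0.0554]
orientation: [[-1.0, -0.002, -0.002], [-0.002, 1.0, 0.001], [0.002, 0.001, -1.0]]
force: [0.8, 1.0, 1.0]
gripper_width: 0.0763
finger_force: 0.0
```

Emit:
arm_command(
  targets=[
    [4, [0, 0, 0], [0, 0, 0]],
    [4, [0, 0, 0], [0, 0, 0]],
    [4, [0, 0, 0], [0, 0, 0]],
    [4, [0, 0, 0], [0, 0, 0]],
    [4, [0, 0, 0], [0, 0, 0]],
    [4, [0, 0, -2], [0, 0, 0]],
    [4, [0, 0, -4], [0, 0, 0]],
    [4, [0, 0, -4], [0, 0, 0]],
  ],
)

```text
time: 21.45
tool_pos: [0.4485, -0.3945, 0.1566]
orientation: [[-1.0, -0.001, -0.002], [-0.001, 1.0, 0.002], [0.002, 0.002, -1.0]]
force: [0.8, -0.6, -2.3]
gripper_width: 0.057
finger_force: 33.4
```

Emit:
arm_command(
  targets=[
    [4, [0, 0, -4], [0, 0, 0]],
    [4, [0, 0, -3], [0, 0, 0]],
    [4, [0, 0, 0], [0, 0, 0]],
  ],
)

```text
time: 21.75
tool_pos: [0.4508, -0.3965, 0.2318]
orientation: [[-1.0, -0.001, 0.008], [-0.001, 1.0, -0.005], [-0.008, -0.005, -1.0]]
force: [-0.6, 0.5, -1.3]
gripper_width: 0.0571
finger_force: 33.7
```

```bash
python3 -c "
from h import *
print(go(.603,.002,.141))"
```

```text
[-15.18  39.89   8.98]
```

Emit:
arm_command(
  targets=[
    [4, [-1.5, 4, 0], [0, 0, 0]],
    [4, [-1.5, 4, 0], [0, 0, 0]],
    [4, [-1.5, 4, 0], [0, 0, 0]],
    [4, [-1.5, 4, 0], [0, 0, 0]],
    [4, [-1.5, 4, 0], [0, 0, 0]],
    [4, [-1.5, 4, 0], [0, 0, 0]],
    [4, [-1.5, 4, 0], [0, 0, 0]],
    [4, [-1.5, 4, 0], [0, 0, 0]],
  ],
)

```text
time: 22.55
tool_pos: [0.5686, -0.0731, 0.2249]
orientation: [[-1.0, -0.001, -0.002], [-0.001, 1.0, 0.001], [0.002, 0.001, -1.0]]
force: [0.8, -0.3, -3.2]
gripper_width: 0.0571
finger_force: 33.7
```

Emit:
arm_command(
  targets=[
    [4, [-1.5, 4, 0], [0, 0, 0]],
    [4, [-1.8, 3.8, 0], [0, 0, 0]],
    [4, [0, 0, 0], [0, 0, 0]],
    [4, [0, 0, 3], [0, 0, 0]],
    [4, [0, 0, 3], [0, 0, 0]],
    [4, [0, 0, 1], [0, 0, 0]],
    [4, [0, 0, 0], [0, 0, 0]],
    [4, [0, 0, 0], [0, 0, 0]],
  ],
)

```text
time: 23.35
tool_pos: [0.6026, 0.0026, 0.1573]
orientation: [[-1.0, -0.001, 0.001], [-0.001, 1.0, -0.0], [-0.001, -0.0, -1.0]]
force: [0.6, -0.0, -1.8]
gripper_width: 0.057
finger_force: 33.8
```

```bash
python3 -c "
from h import *
print(go(.603,.002,.141))"
```

```text
[-0.03 -0.06  1.63]
```

Emit:
arm_command(
  targets=[
    [4, [0, 0, 1.0], [0, 0, 0]],
    [4, [0, 0, 0.3], [0, 0, 0]],
    [4, [0, 0, 0.15], [0, 0, 0]],
    [4, [0, 0, 0.1], [0, 0, 0]],
    [4, [0, 0, 0], [0, 0, 0]],
    [4, [0, 0, 0], [0, 0, 0]],
  ],
)

```text
time: 23.95
tool_pos: [0.6021, 0.0029, 0.1418]
orientation: [[-1.0, -0.001, 0.001], [-0.001, 1.0, -0.0], [-0.001, -0.0, -1.0]]
force: [-4.5, -0.6, 5.3]
gripper_width: 0.057
finger_force: 34.4
```

Emit:
arm_command(
  targets=[
    [7.6, [0, 0, 0], [0, 0, 0]],
    [7.6, [0, 0, 0], [0, 0, 0]],
    [7.6, [0, 0, 0], [0, 0, 0]],
    [7.6, [0, 0, -1.5], [0, 0, 0]],
    [7.6, [0, 0, -3], [0, 0, 0]],
    [7.6, [0, 0, -3], [0, 0, 0]],
    [7.6, [2.2, -3.5, 0], [0, 0, 0]],
    [7.6, [2.2, -3.5, 0], [0, 0, 0]],
  ],
)

```text
time: 24.75
tool_pos: [0.5586, -0.0672, 0.2164]
orientation: [[-1.0, -0.003, 0.002], [-0.003, 1.0, 0.0], [-0.002, 0.0, -1.0]]
force: [0.7, -0.5, -0.4]
gripper_width: 0.0759
finger_force: 0.0
```

```bash
python3 -c "
from h import *
jars(.153,(120,220,200,320),.153,(120,225,200,320),.07,(200,320,310,430))
print(bot.observe()['tool_pos'],go(.427,-.2755,.056))"
```

```text
green 102 [193. 251.] [0.5917 0.014  0.153 ]
blue 358 [264. 356.] [ 0.4253 -0.2745  0.07  ]
[ 0.55502902 -0.07170219  0.2167229 ] [ 12.79 -20.37  16.09]
```

Emit:
arm_command(
  targets=[
    [7.6, [2.1, -3.4, 0], [0, 0, 0]],
    [7.6, [2.1, -3.4, 0], [0, 0, 0]],
    [7.6, [2.1, -3.4, 0], [0, 0, 0]],
    [7.6, [2.1, -3.4, 0], [0, 0, 0]],
    [7.6, [2.2, -3.4, 0], [0, 0, 0]],
    [7.6, [2.2, -3.4, 0], [0, 0, 0]],
    [7.6, [0, 0, 0], [0, 0, 0]],
    [7.6, [0, 0, 3], [0, 0, 0]],
  ],
)

```text
time: 25.6
tool_pos: [0.4322, -0.2734, 0.1891]
orientation: [[-1.0, 0.001, 0.008], [0.001, 1.0, -0.004], [-0.008, -0.004, -1.0]]
force: [0.6, 0.4, -0.1]
gripper_width: 0.0757
finger_force: 0.0
```

Emit:
arm_command(
  targets=[
    [7.6, [0, 0, 2], [0, 0, 0]],
    [7.6, [0, 0, 0], [0, 0, 0]],
    [7.6, [0, 0, 0], [0, 0, 0]],
  ],
)

```text
time: 25.9
tool_pos: [0.4307, -0.2713, 0.1663]
orientation: [[-1.0, -0.001, -0.0], [-0.001, 1.0, -0.001], [0.0, -0.001, -1.0]]
force: [0.3, 0.1, 1.5]
gripper_width: 0.076
finger_force: 0.0
```

```bash
python3 -c "
from h import *
print(bot.observe()['tool_pos'],go(.427,-.2755,.056))"
```

```text
[ 0.43069699 -0.2712829   0.16626215] [ 0.37 -0.41 11.03]
```

Emit:
arm_command(
  targets=[
    [7.6, [0.4, -0.4, 3], [0, 0, 0]],
    [7.6, [0, 0, 4], [0, 0, 0]],
    [7.6, [0, 0, 3], [0, 0, 0]],
    [7.6, [0, 0, 1], [0, 0, 0]],
    [7.6, [0, 0, 0], [0, 0, 0]],
  ],
)

```text
time: 26.4
tool_pos: [0.4266, -0.2752, 0.0559]
orientation: [[-1.0, -0.001, -0.001], [-0.001, 1.0, -0.0], [0.001, -0.0, -1.0]]
force: [-0.1, -0.2, 0.3]
gripper_width: 0.0757
finger_force: 0.0
```

Emit:
arm_command(
  targets=[
    [4, [0, 0, 0], [0, 0, 0]],
    [4, [0, 0, 0], [0, 0, 0]],
    [4, [0, 0, 0], [0, 0, 0]],
    [4, [0, 0, 0], [0, 0, 0]],
    [4, [0, 0, 0], [0, 0, 0]],
    [4, [0, 0, -2], [0, 0, 0]],
    [4, [0, 0, -4], [0, 0, 0]],
    [4, [0, 0, -4], [0, 0, 0]],
  ],
)

```text
time: 27.2
tool_pos: [0.4257, -0.275, 0.1571]
orientation: [[-1.0, -0.001, -0.001], [-0.001, 1.0, 0.0], [0.001, 0.0, -1.0]]
force: [1.8, -0.5, -2.9]
gripper_width: 0.0569
finger_force: 33.2
```

Emit:
arm_command(
  targets=[
    [4, [0, 0, -4], [0, 0, 0]],
    [4, [0, 0, -4.5], [0, 0, 0]],
    [4, [0, 0, 0], [0, 0, 0]],
    [4, [0, 0, 0], [0, 0, 0]],
  ],
)

```text
time: 27.6
tool_pos: [0.4267, -0.2751, 0.242]
orientation: [[-1.0, -0.001, 0.003], [-0.001, 1.0, -0.0], [-0.003, -0.0, -1.0]]
force: [0.2, 0.4, -2.9]
gripper_width: 0.057
finger_force: 33.4
```

```bash
python3 -c "
from h import *
print(bot.observe()['tool_pos'],go(.6505,.0905,.141))
jars(.153,(120,220,200,320),.153,(120,225,200,320),.07,(200,320,310,430))"
```

```text
[ 0.42666099 -0.27508776  0.24201931] [-22.37  36.55  10.17]
red 127 [123. 291.] [ 0.7883 -0.087   0.153 ]
red 210 [177. 290.] [ 0.6385 -0.0868  0.153 ]
green 340 [190. 256.] [0.5992 0.001  0.153 ]
blue 112 [265. 370.] [ 0.4248 -0.3099  0.07  ]
```

Emit:
arm_command(
  targets=[
    [4, [-2.2, 3.6, 0], [0, 0, 0]],
    [4, [-2.2, 3.6, 0], [0, 0, 0]],
    [4, [-2.2, 3.6, 0], [0, 0, 0]],
    [4, [-2.2, 3.6, 0], [0, 0, 0]],
    [4, [-2.2, 3.6, 0], [0, 0, 0]],
    [4, [-2.2, 3.6, 0], [0, 0, 0]],
    [4, [-2.2, 3.6, 0], [0, 0, 0]],
    [4, [-2.2, 3.6, 0], [0, 0, 0]],
  ],
)

```text
time: 28.45
tool_pos: [0.6018, 0.0145, 0.2387]
orientation: [[-1.0, -0.001, -0.004], [-0.001, 1.0, -0.001], [0.004, -0.001, -1.0]]
force: [1.3, -0.8, -2.0]
gripper_width: 0.0572
finger_force: 33.4
```

Emit:
arm_command(
  targets=[
    [4, [-2.4, 3.9, 0], [0, 0, 0]],
    [4, [-2.3, 3.9, 0], [0, 0, 0]],
    [4, [0, 0, 0], [0, 0, 0]],
    [4, [0, 0, 0], [0, 0, 0]],
    [4, [0, 0, 4], [0, 0, 0]],
    [4, [0, 0, 3], [0, 0, 0]],
    [4, [0, 0, 1], [0, 0, 0]],
    [4, [0, 0, 0], [0, 0, 0]],
  ],
)

```text
time: 29.25
tool_pos: [0.6477, 0.0897, 0.1592]
orientation: [[-1.0, 0.0, -0.004], [0.0, 1.0, -0.002], [0.004, -0.002, -1.0]]
force: [0.4, -1.0, -1.5]
gripper_width: 0.057
finger_force: 33.5
```

```bash
python3 -c "
from h import *
print(bot.observe()['tool_pos'],go(.6505,.0905,.141))"
```

```text
[0.64774659 0.08970765 0.15917131] [-0.28  0.08  1.82]
```

Emit:
arm_command(
  targets=[
    [4, [0, 0.1, 1.2], [0, 0, 0]],
    [4, [0, 0, 0.3], [0, 0, 0]],
    [4, [0, 0, 0.2], [0, 0, 0]],
    [4, [0, 0, 0.1], [0, 0, 0]],
    [4, [0, 0, 0], [0, 0, 0]],
    [4, [0, 0, 0], [0, 0, 0]],
  ],
)

```text
time: 29.85
tool_pos: [0.6492, 0.0921, 0.1431]
orientation: [[-1.0, -0.001, 0.001], [-0.001, 1.0, 0.0], [-0.001, 0.0, -1.0]]
force: [-0.3, 0.7, -2.9]
gripper_width: 0.0571
finger_force: 33.5
```

Emit:
arm_command(
  targets=[
    [4, [0, 0, 0.1], [0, 0, 0]],
    [4, [0, 0, 0.1], [0, 0, 0]],
    [4, [0, 0, 0.05], [0, 0, 0]],
    [4, [0, 0, 0], [0, 0, 0]],
  ],
)

```text
time: 30.25
tool_pos: [0.6492, 0.092, 0.1412]
orientation: [[-1.0, -0.001, 0.001], [-0.001, 1.0, 0.0], [-0.001, 0.0, -1.0]]
force: [-2.8, 1.2, 4.7]
gripper_width: 0.0573
finger_force: 34.0
```

Emit:
arm_command(
  targets=[
    [7.4, [0, 0, 0], [0, 0, 0]],
    [7.4, [0, 0, 0], [0, 0, 0]],
    [7.4, [0, 0, 0], [0, 0, 0]],
    [7.4, [0, 0, -1.5], [0, 0, 0]],
    [7.4, [0, 0, -3], [0, 0, 0]],
    [7.4, [0, 0, -3], [0, 0, 0]],
    [4, [3.8, -1.5, -1], [0, 0, 0]],
    [0, [3.8, -1.5, 0], [0, 0, 0]],
  ],
)

```text
time: 31.05
tool_pos: [0.5737, 0.062, 0.2265]
orientation: [[-1.0, -0.001, 0.003], [-0.001, 1.0, 0.001], [-0.003, 0.001, -1.0]]
force: [0.7, 0.5, 1.1]
gripper_width: 0.0466
finger_force: 0.0
```

Emit:
arm_command(
  targets=[
    [0, [3.8, -1.5, 0], [0, 0, 0]],
    [0, [3.8, -1.5, 0], [0, 0, 0]],
    [0, [3.7, -1.4, 0], [0, 0, 0]],
    [0, [0, 0, 4], [0, 0, 0]],
    [0, [0, 0, 4], [0, 0, 0]],
    [0, [0, 0, 2], [0, 0, 0.083]],
    [0, [0, 0, 0], [0, -0.131, 0]],
    [0, [0, 0, 0], [0, -0.131, 0]],
  ],
)

```text
time: 31.85
tool_pos: [0.4613, 0.0184, 0.1247]
orientation: [[-0.962, 0.082, 0.262], [0.08, 0.997, -0.021], [-0.263, 0.001, -0.965]]
force: [0.3, -1.0, 1.2]
gripper_width: -0.0
finger_force: 0.0
```

Emit:
arm_command(
  targets=[
    [0, [0, 0, 0], [0, 0, 0]],
    [0, [0, 0, 0], [0, 0, 0]],
  ],
)

```text
time: 32.05
tool_pos: [0.4586, 0.0174, 0.1248]
orientation: [[-0.963, 0.081, 0.257], [0.078, 0.997, -0.022], [-0.258, -0.001, -0.966]]
force: [0.1, 0.1, 0.5]
gripper_width: -0.0002
finger_force: 0.0
```

```bash
python3 -c "
from h import *
print(bot.observe()['tool_pos'],tokey('hold'))
jars(.153,(120,220,200,320),.153,(120,225,200,320),.153,(120,225,200,320))
s=cam('scene'); save(s,'j3.png',(100,280,180,360),4)"
```

```text
[0.45863684 0.01741031 0.12476962] (array([0.54, 0.11, 5.78]), array([ 0.257, -0.022, -0.966]))
red 119 [123. 291.] [ 0.7893 -0.0868  0.153 ]
red 384 [179. 293.] [ 0.6342 -0.0967  0.153 ]
green 341 [190. 256.] [0.5991 0.001  0.153 ]
blue 340 [172. 223.] [0.6465 0.0899 0.153 ]
```

View pics/j3.png

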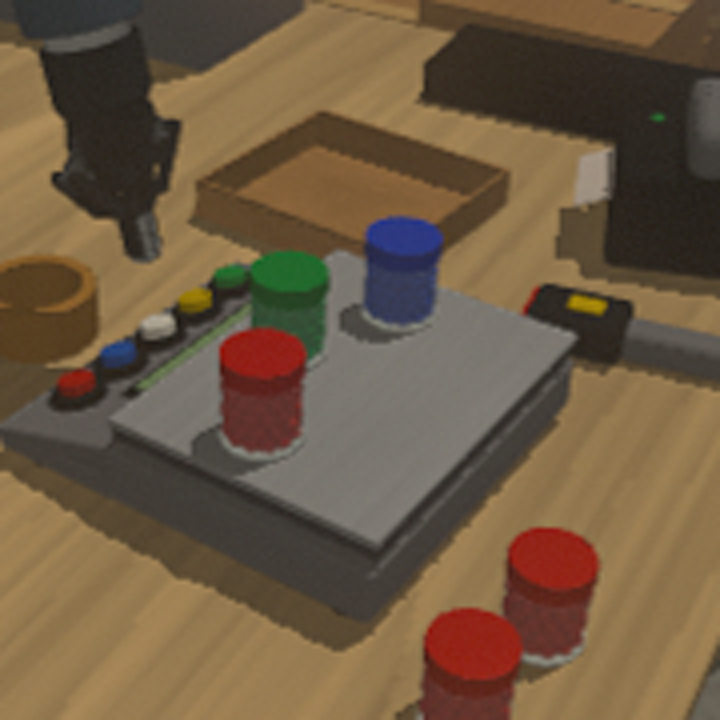

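All three jars stand upright on the pan: red base at (212,245), green at (190,258), blue at (180,280). The keys are up, so I'll press white.

Emit:
arm_command(
  targets=[
    [0, [0.4, 0.1, 2.6], [0, 0, 0]],
    [0, [0, 0, 2.2], [0, 0, 0]],
    [0, [0, 0, 0.4], [0, 0, 0]],
    [0, [0, 0, 0.3], [0, 0, 0]],
    [0, [0, 0, 0.3], [0, 0, 0]],
    [0, [0, 0, 0.2], [0, 0, 0]],
    [0, [0, 0, 0.1], [0, 0, 0]],
    [0, [0, 0, 0], [0, 0, 0]],
  ],
)

```text
time: 32.95
tool_pos: [0.4727, 0.0179, 0.0667]
orientation: [[-0.962, 0.082, 0.26], [0.079, 0.997, -0.021], [-0.261, 0.0, -0.965]]
force: [-5.0, -1.5, 8.4]
gripper_width: -0.0
finger_force: 4.8
```

Emit:
arm_command(
  targets=[
    [0, [0, 0, 0.15], [0, 0, 0]],
    [0, [0, 0, 0], [0, 0, 0]],
    [0, [0, 0, 0], [0, 0, 0]],
  ],
)

```text
time: 33.25
tool_pos: [0.473, 0.0179, 0.0664]
orientation: [[-0.962, 0.082, 0.261], [0.079, 0.997, -0.021], [-0.262, 0.001, -0.965]]
force: [-15.9, 1.1, 25.0]
gripper_width: 0.0
finger_force: 13.8
```

Bottomed. Next is blue.

Emit:
arm_command(
  targets=[
    [0, [0, 0, -0.5], [0, 0, 0]],
    [0, [0, 0, -3], [0, 0, 0]],
    [0, [0, -2.4, 0], [0, 0, 0]],
    [0, [0, -2.4, 0], [0, 0, 0]],
    [0, [0, 0, 0], [0, 0, 0]],
    [0, [0, 0, 0], [0, 0, 0]],
  ],
)

```text
time: 33.85
tool_pos: [0.4599, -0.0293, 0.0982]
orientation: [[-0.962, 0.083, 0.26], [0.08, 0.997, -0.021], [-0.261, 0.001, -0.965]]
force: [0.3, 1.6, 0.3]
gripper_width: 0.0003
finger_force: 0.0
```

```bash
python3 -c "
from h import *
print(tokey('print'))
jars(.153,(120,220,200,320),.153,(120,225,200,320),.153,(120,225,200,320))"
```

```text
(array([ 0.37, -0.05,  3.08]), array([ 0.26 , -0.021, -0.965]))
red 131 [124. 291.] [ 0.7879 -0.0873  0.153 ]
red 388 [179. 293.] [ 0.6338 -0.0967  0.153 ]
green 342 [190. 256.] [0.599 0.001 0.153]
blue 340 [172. 222.] [0.6464 0.09   0.153 ]
```

Emit:
arm_command(
  targets=[
    [0, [0.3, 0, 2.2], [0, 0, 0]],
    [0, [0, 0, 0.4], [0, 0, 0]],
    [0, [0, 0, 0.3], [0, 0, 0]],
    [0, [0, 0, 0.2], [0, 0, 0]],
    [0, [0, 0, 0.2], [0, 0, 0]],
    [0, [0, 0, 0.15], [0, 0, 0]],
    [0, [0, 0, 0], [0, 0, 0]],
    [0, [0, 0, 0], [0, 0, 0]],
  ],
)

```text
time: 34.7
tool_pos: [0.4649, -0.0298, 0.0653]
orientation: [[-0.962, 0.082, 0.259], [0.08, 0.997, -0.021], [-0.26, 0.0, -0.966]]
force: [-18.8, 5.3, 25.7]
gripper_width: 0.0002
finger_force: 15.1
```

Emit:
arm_command(
  targets=[
    [0, [0, 0, -0.5], [0, 0, 0]],
    [0, [0, 0, -3], [0, 0, 0]],
    [0, [0, 0, -4], [0, 0, 0]],
    [4, [0, 0, -4], [0, 0, 0]],
    [7.4, [0, 0, -4], [0, 0, 0]],
    [7.4, [0, 0, 0], [0, 0.131, 0]],
    [7.4, [0, 0, 0], [0, 0.131, 0]],
    [7.4, [0, 0, 0], [0, 0, -0.083]],
  ],
)

```text
time: 35.5
tool_pos: [0.4282, -0.026, 0.2135]
orientation: [[-1.0, -0.001, -0.003], [-0.001, 1.0, 0.001], [0.003, 0.001, -1.0]]
force: [-0.4, -0.4, -1.1]
gripper_width: 0.0722
finger_force: 0.0
```

Emit:
arm_command(
  targets=[
    [7.4, [0, 0, 0], [0, 0, 0]],
    [7.4, [0, 0, 0], [0, 0, 0]],
  ],
)

```text
time: 35.7
tool_pos: [0.4255, -0.0265, 0.2134]
orientation: [[-1.0, 0.001, 0.001], [0.001, 1.0, -0.0], [-0.001, -0.0, -1.0]]
force: [0.9, 0.3, 0.4]
gripper_width: 0.0738
finger_force: 0.0
```

```bash
python3 -c "
from h import *
print(bot.observe()['tool_pos'],go(.648,.091,.14))
jars(.153,(120,220,200,320),.153,(120,225,200,320),.153,(120,225,200,320))"
```

```text
[ 0.42548382 -0.02654899  0.21339102] [-22.23  11.78   7.36]
red 128 [124. 291.] [ 0.7879 -0.087   0.153 ]
red 388 [179. 293.] [ 0.6339 -0.0967  0.153 ]
green 310 [190. 255.] [0.6012 0.0017 0.153 ]
blue 338 [172. 222.] [0.6466 0.0901 0.153 ]
```

Emit:
arm_command(
  targets=[
    [7.4, [-3.7, 2, 0], [0, 0, 0]],
    [7.4, [-3.7, 2, 0], [0, 0, 0]],
    [7.4, [-3.7, 2, 0], [0, 0, 0]],
    [7.4, [-3.7, 2, 0], [0, 0, 0]],
    [7.4, [-3.7, 1.9, 0], [0, 0, 0]],
    [7.4, [-3.8, 1.9, 0], [0, 0, 0]],
    [7.4, [0, 0, 0], [0, 0, 0]],
    [7.4, [0, 0, 0], [0, 0, 0]],
  ],
)

```text
time: 36.55
tool_pos: [0.6483, 0.0922, 0.2123]
orientation: [[-1.0, -0.001, -0.001], [-0.001, 1.0, -0.001], [0.001, -0.001, -1.0]]
force: [-1.0, 0.2, 0.4]
gripper_width: 0.0738
finger_force: 0.0
```

Emit:
arm_command(
  targets=[
    [7.4, [0, 0, 3], [0, 0, 0]],
    [7.4, [0, 0, 3], [0, 0, 0]],
    [7.4, [0, 0, 1.3], [0, 0, 0]],
    [7.4, [0, 0, 0], [0, 0, 0]],
    [7.4, [0, 0, 0], [0, 0, 0]],
  ],
)

```text
time: 37.05
tool_pos: [0.6487, 0.0915, 0.1423]
orientation: [[-1.0, -0.001, 0.003], [-0.001, 1.0, -0.0], [-0.003, -0.0, -1.0]]
force: [-0.0, 1.0, 0.9]
gripper_width: 0.0741
finger_force: 0.0
```

Emit:
arm_command(
  targets=[
    [4, [0, 0, 0], [0, 0, 0]],
    [4, [0, 0, 0], [0, 0, 0]],
    [4, [0, 0, 0], [0, 0, 0]],
    [4, [0, 0, 0], [0, 0, 0]],
    [4, [0, 0, 0], [0, 0, 0]],
    [4, [0, 0, -2], [0, 0, 0]],
    [4, [0, 0, -3], [0, 0, 0]],
    [4, [0, 0, 0], [0, 0, 0]],
  ],
)

```text
time: 37.85
tool_pos: [0.6505, 0.0918, 0.1952]
orientation: [[-1.0, -0.001, 0.008], [-0.001, 1.0, 0.001], [-0.008, 0.001, -1.0]]
force: [0.4, 0.6, -1.0]
gripper_width: 0.057
finger_force: 33.2
```

Emit:
arm_command(
  targets=[
    [4, [1.6, 3.6, 0], [0, 0, 0]],
    [4, [1.5, 3.6, 0], [0, 0, 0]],
    [4, [1.5, 3.6, 0], [0, 0, 0]],
    [4, [1.5, 3.6, 0], [0, 0, 0]],
    [4, [1.5, 3.6, 0], [0, 0, 0]],
    [4, [1.6, 3.6, 0], [0, 0, 0]],
    [4, [1.6, 3.5, 0], [0, 0, 0]],
    [4, [0, 0, 0], [0, 0, 0]],
  ],
)

```text
time: 38.65
tool_pos: [0.5376, 0.3467, 0.189]
orientation: [[-1.0, -0.005, -0.002], [-0.005, 1.0, 0.001], [0.002, 0.001, -1.0]]
force: [0.5, 0.7, -3.3]
gripper_width: 0.0568
finger_force: 33.3
```

Emit:
arm_command(
  targets=[
    [4, [0, 0, 4], [0, 0, 0]],
    [4, [0, 0, 4], [0, 0, 0]],
    [4, [0, 0, 3], [0, 0, 0]],
    [4, [0, 0, 0], [0, 0, 0]],
    [4, [0, 0, 0], [0, 0, 0]],
  ],
)

```text
time: 39.15
tool_pos: [0.5406, 0.3423, 0.0807]
orientation: [[-1.0, -0.001, 0.0], [-0.001, 1.0, -0.001], [-0.0, -0.001, -1.0]]
force: [-0.9, 0.2, -1.1]
gripper_width: 0.057
finger_force: 33.3
```

```bash
python3 -c "
from h import *
print(bot.observe()['tool_pos'],go(.5406,.342,.061))
s=cam('scene'); save(s,'c1.png',(90,250,180,340),4)"
```

```text
[0.54057121 0.34231236 0.08066318] [-0.   -0.03  1.97]
```

View pics/c1.png

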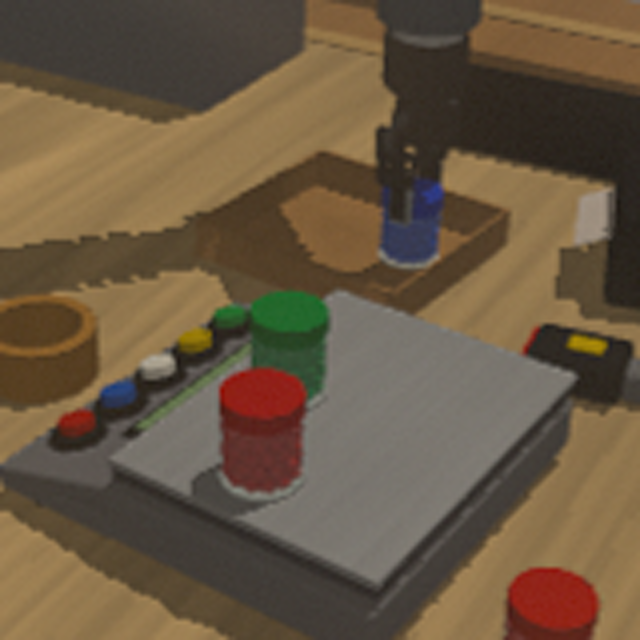

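Blue hangs inside the carton at the far side, base at (156,282). I'll lower it and release.

Emit:
arm_command(
  targets=[
    [4, [0, 0, 1.4], [0, 0, 0]],
    [4, [0, 0, 0.3], [0, 0, 0]],
    [4, [0, 0, 0.2], [0, 0, 0]],
    [4, [0, 0, 0.1], [0, 0, 0]],
    [4, [0, 0, 0], [0, 0, 0]],
    [4, [0, 0, 0], [0, 0, 0]],
  ],
)

```text
time: 39.8
tool_pos: [0.5409, 0.343, 0.0638]
orientation: [[-1.0, -0.001, 0.003], [-0.001, 1.0, 0.002], [-0.003, 0.002, -1.0]]
force: [-4.5, -1.8, 7.1]
gripper_width: 0.057
finger_force: 34.4
```

Emit:
arm_command(
  targets=[
    [7.4, [0, 0, 0], [0, 0, 0]],
    [7.4, [0, 0, 0], [0, 0, 0]],
    [7.4, [0, 0, 0], [0, 0, 0]],
    [7.4, [0, 0, -1.5], [0, 0, 0]],
    [7.4, [0, 0, -4], [0, 0, 0]],
    [7.4, [0, 0, -4], [0, 0, 0]],
    [7.4, [0, 0, -4], [0, 0, 0]],
    [7.4, [-0.7, -3.8, 0], [0, 0, 0]],
  ],
)

```text
time: 40.6
tool_pos: [0.5496, 0.3086, 0.2019]
orientation: [[-1.0, -0.005, 0.01], [-0.005, 1.0, 0.007], [-0.011, 0.007, -1.0]]
force: [1.5, -0.4, 0.3]
gripper_width: 0.0741
finger_force: 0.0
```

Emit:
arm_command(
  targets=[
    [7.4, [-0.7, -3.8, 0], [0, 0, 0]],
    [7.4, [-0.7, -3.8, 0], [0, 0, 0]],
    [7.4, [-0.7, -3.8, 0], [0, 0, 0]],
    [7.4, [-0.7, -3.8, 0], [0, 0, 0]],
    [7.4, [-0.7, -3.8, 0], [0, 0, 0]],
    [7.4, [-0.6, -3.8, 0], [0, 0, 0]],
    [7.4, [0, 0, 0], [0, 0, 0]],
    [7.4, [0, 0, 0], [0, 0, 0]],
  ],
)

```text
time: 41.4
tool_pos: [0.5886, 0.0759, 0.1953]
orientation: [[-1.0, 0.001, 0.0], [0.001, 1.0, 0.0], [-0.0, 0.0, -1.0]]
force: [-0.4, 0.2, -0.1]
gripper_width: 0.074
finger_force: 0.0
```

```bash
python3 -c "
from h import *
print(bot.observe()['tool_pos'],go(.6,.001,.14))
jars(.153,(120,220,200,320),.153,(120,225,200,320),.074,(150,300,80,190))"
```

```text
[0.58856039 0.07586655 0.19530967] [-1.15 -7.49  5.53]
red 135 [124. 291.] [ 0.7874 -0.0869  0.153 ]
red 395 [179. 293.] [ 0.6334 -0.0964  0.153 ]
green 214 [190. 257.] [ 0.5997 -0.0037  0.153 ]
```

Emit:
arm_command(
  targets=[
    [7.4, [-0.5, -3.7, 0], [0, 0, 0]],
    [7.4, [-0.6, -3.8, 0], [0, 0, 0]],
    [7.4, [0, 0, 0], [0, 0, 0]],
    [7.4, [0, 0, 0], [0, 0, 0]],
    [7.4, [0, 0, 2.5], [0, 0, 0]],
    [7.4, [0, 0, 2.3], [0, 0, 0]],
    [7.4, [0, 0, 0.6], [0, 0, 0]],
    [7.4, [0, 0, 0], [0, 0, 0]],
  ],
)

```text
time: 42.25
tool_pos: [0.599, 0.0027, 0.1406]
orientation: [[-1.0, -0.003, -0.002], [-0.003, 1.0, -0.001], [0.002, -0.001, -1.0]]
force: [0.4, 0.7, 1.3]
gripper_width: 0.0741
finger_force: 0.0
```

Emit:
arm_command(
  targets=[
    [4, [0, 0, 0], [0, 0, 0]],
    [4, [0, 0, 0], [0, 0, 0]],
    [4, [0, 0, 0], [0, 0, 0]],
    [4, [0, 0, 0], [0, 0, 0]],
    [4, [0, 0, 0], [0, 0, 0]],
    [4, [0, 0, -2], [0, 0, 0]],
    [4, [0, 0, -3], [0, 0, 0]],
    [4, [0, 0, 0], [0, 0, 0]],
  ],
)

```text
time: 43.05
tool_pos: [0.6012, 0.0012, 0.1952]
orientation: [[-1.0, -0.001, 0.007], [-0.001, 1.0, -0.0], [-0.007, -0.0, -1.0]]
force: [0.6, 0.2, -2.5]
gripper_width: 0.0572
finger_force: 33.4
```

```bash
python3 -c "
from h import *
print(bot.observe()['tool_pos'],go(.469,.349,.061))
jars(.153,(120,220,200,320),.153,(120,225,200,320),.074,(150,300,80,190))
s=cam('scene')
print([(d['p'],ray(s,d['position'],.004).round(3)) for d in spotter.pinpoint('scene','jar_blue')])"
```

```text
[0.60122172 0.00123329 0.19518694] [13.28 34.79 13.32]
red 122 [124. 291.] [ 0.7882 -0.0885  0.153 ]
red 407 [180. 294.] [ 0.6317 -0.097   0.153 ]
blue 317 [215. 131.] [0.5387 0.3404 0.074 ]
[(0.87, array([0.536, 0.338, 0.004])), (0.7, array([0.418, 0.082, 0.004]))]
```

Emit:
arm_command(
  targets=[
    [4, [1.5, 3.9, 0], [0, 0, 0]],
    [4, [1.5, 3.9, 0], [0, 0, 0]],
    [4, [1.5, 3.9, 0], [0, 0, 0]],
    [4, [1.5, 3.9, 0], [0, 0, 0]],
    [4, [1.5, 3.9, 0], [0, 0, 0]],
    [4, [1.5, 3.9, 0], [0, 0, 0]],
    [4, [1.5, 3.9, 0], [0, 0, 0]],
    [4, [1.4, 3.8, 0], [0, 0, 0]],
  ],
)

```text
time: 44.0
tool_pos: [0.4785, 0.3134, 0.1895]
orientation: [[-1.0, -0.001, -0.003], [-0.001, 1.0, -0.002], [0.003, -0.002, -1.0]]
force: [0.9, 0.1, -3.2]
gripper_width: 0.0573
finger_force: 33.4
```

Emit:
arm_command(
  targets=[
    [4, [1.3, 3.7, 0], [0, 0, 0]],
    [4, [0, 0, 0], [0, 0, 0]],
    [4, [0, 0, 0], [0, 0, 0]],
    [4, [0, 0, 4], [0, 0, 0]],
    [4, [0, 0, 4], [0, 0, 0]],
    [4, [0, 0, 2.5], [0, 0, 0]],
    [4, [0, 0, 0], [0, 0, 0]],
    [4, [0, 0, 0], [0, 0, 0]],
  ],
)

```text
time: 44.8
tool_pos: [0.4669, 0.348, 0.0855]
orientation: [[-1.0, 0.001, -0.002], [0.001, 1.0, -0.002], [0.002, -0.002, -1.0]]
force: [-0.6, -0.4, -2.5]
gripper_width: 0.0554
finger_force: 34.7
```

```bash
python3 -c "
from h import *
print(bot.observe()['tool_pos'],go(.469,.349,.0625))"
```

```text
[0.46691235 0.34795838 0.08548256] [-0.21  0.11  2.3 ]
```

Emit:
arm_command(
  targets=[
    [4, [0, 0, 1.6], [0, 0, 0]],
    [4, [0, 0, 0.3], [0, 0, 0]],
    [4, [0, 0, 0.2], [0, 0, 0]],
    [4, [0, 0, 0.1], [0, 0, 0]],
    [4, [0, 0, 0], [0, 0, 0]],
    [4, [0, 0, 0], [0, 0, 0]],
  ],
)

```text
time: 45.4
tool_pos: [0.4674, 0.3497, 0.0646]
orientation: [[-1.0, -0.001, 0.001], [-0.001, 1.0, 0.0], [-0.001, 0.0, -1.0]]
force: [-0.2, 0.5, -3.4]
gripper_width: 0.0506
finger_force: 29.6
```

```bash
python3 -c "
from h import *
s=cam('scene'); save(s,'c2.png',(90,210,220,340),5)
print(bot.observe()['gripper_width'])
jars(.153,(120,220,200,320),.074,(150,300,80,190),.074,(150,300,80,190))"
```

```text
0.05116242869923614
red 108 [123. 291.] [ 0.7903 -0.0882  0.153 ]
red 377 [178. 293.] [ 0.6346 -0.0967  0.153 ]
green 169 [263. 123.] [0.408  0.3498 0.074 ]
blue 202 [224. 133.] [0.5125 0.332  0.074 ]
```

View pics/c2.png

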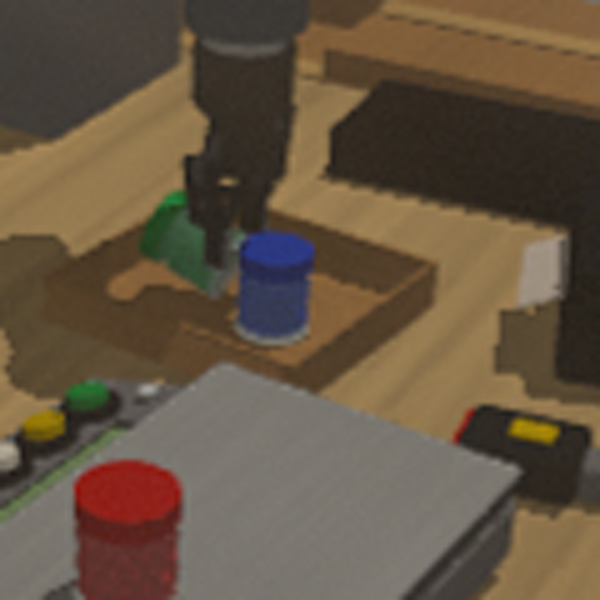

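Blue has been knocked toward the carton's middle. The green jar came down on it and tilted in the grip, lid toward the robot, at (140,256). Blue is still upright. I'll lift gently and assess.

Emit:
arm_command(
  targets=[
    [4, [0, 0, -0.5], [0, 0, 0]],
    [4, [0, 0, -1], [0, 0, 0]],
    [4, [0, 0, -2], [0, 0, 0]],
    [4, [0, 0, -2], [0, 0, 0]],
    [4, [0, 0, -2], [0, 0, 0]],
    [4, [0, 0, -2], [0, 0, 0]],
    [4, [0, 0, -1], [0, 0, 0]],
    [4, [0, 0, 0], [0, 0, 0]],
  ],
)

```text
time: 46.3
tool_pos: [0.4678, 0.3503, 0.1714]
orientation: [[-1.0, -0.001, 0.003], [-0.001, 1.0, 0.003], [-0.003, 0.003, -1.0]]
force: [0.6, -0.5, -3.7]
gripper_width: 0.0513
finger_force: 29.6
```

```bash
python3 -c "
from h import *
o=bot.observe(); print(o['gripper_width'],np.round(o['joint_positions'],3),o['tool_pos'])
s=cam('scene'); t=cam('top')
a=cv2.resize(s['image'][70:190,210:330],None,fx=3.2,fy=3.2,interpolation=2); b=cv2.resize(t['image'][180:300,70:190],None,fx=3.2,fy=3.2,interpolation=2)
cv2.imwrite('pics/c3.png',np.hstack([a,b])[...,::-1])
jars(.153,(120,220,200,320),.2,(150,300,80,190),.074,(150,300,80,190))"
```

```text
0.051335310501043285 [ 0.91   0.351  0.053  0.    -1.269 -2.48 ] [0.467847   0.3502649  0.17138828]
red 121 [123. 291.] [ 0.7887 -0.0884  0.153 ]
red 383 [179. 293.] [ 0.6342 -0.0968  0.153 ]
green 158 [258. 111.] [0.4076 0.3437 0.2   ]
blue 194 [224. 132.] [0.5135 0.3344 0.074 ]
```

View pics/c3.png

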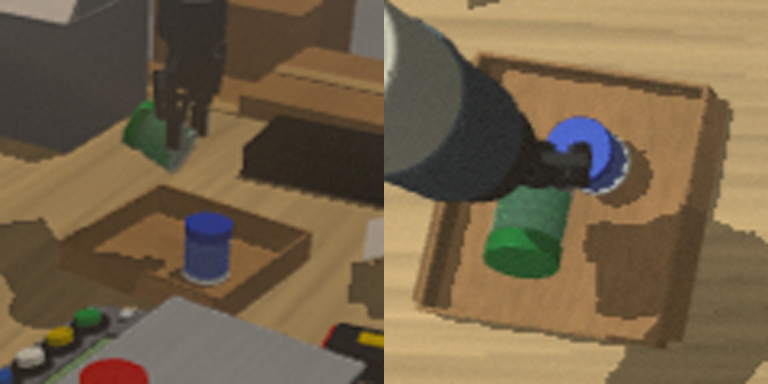

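```bash
python3 - <<'E'
from h import *
from scipy.optimize import least_squares
np.set_printoptions(precision=3,suppress=True)
t=cam("top"); s=cam("scene")
M={}
for n,c,b in(("top",t,(200,300,80,150)),("scene",s,(80,150,230,290))):
    hsv=cv2.cvtColor(c["image"],cv2.COLOR_RGB2HSV); m=cv2.inRange(hsv,(50,60,25),(95,255,255)); k=np.zeros_like(m); k[b[0]:b[1],b[2]:b[3]]=m[b[0]:b[1],b[2]:b[3]]; M[n]=k; 
    ys,xs=np.where(k); print(n,k.astype(bool).sum(),ys.min(),ys.max(),xs.min(),xs.max())
def sil(c,b,ax):
    u=np.array([0,1.,0]); v=np.cross(ax,u); th=np.linspace(0,6.28,24)
    P=[b+h*ax+.029*(np.cos(a)*u+np.sin(a)*v) for h in(0,.07) for a in th]
    Q=np.array([proj(c,p)[::-1] for p in P],np.float32); m=np.zeros((384,512),np.uint8)
    cv2.fillConvexPoly(m,cv2.convexHull(Q).astype(np.int32),1); return m
best=[]
for al in np.radians(np.arange(20,100,5)):
  ax=np.array([-np.sin(al),0,np.cos(al)]); px=np.array([np.cos(al),0,np.sin(al)])
  for d in np.arange(0,.071,.007):
    for e in np.arange(-.02,.021,.005):
      b=np.array([.468,.350,.176])-d*ax+e*px
      sc=0
      for n,c in(("top",t),("scene",s)):
        m=sil(c,b,ax); g=M[n]>0; sc+= (m.astype(bool)&g).sum()/g.sum()-.4*((m>0)&~g).sum()/g.sum()
      best.append((sc,np.degrees(al),d,e))
best.sort(reverse=True); print(np.array(best[:8]))
E
```

```text
top 590 239 266 102 128
scene 159 103 122 248 268
[[ 1.249 80.     0.    -0.02 ]
 [ 1.219 85.     0.    -0.02 ]
 [ 1.166 75.     0.    -0.02 ]
 [ 1.152 90.     0.    -0.02 ]
 [ 1.139 90.     0.    -0.015]
 [ 1.13  80.     0.007 -0.02 ]
 [ 1.124 85.     0.    -0.015]
 [ 1.108 80.     0.    -0.015]]
```

```bash
python3 - <<'E'
from h import *
np.set_printoptions(precision=3,suppress=True)
t=cam("top"); s=cam("scene")
M={}
for n,c,b,sm in(("top",t,(200,300,80,150),60),("scene",s,(80,150,230,290),50)):
    hsv=cv2.cvtColor(c["image"],cv2.COLOR_RGB2HSV); m=cv2.inRange(hsv,(45,sm,20),(100,255,255)); k=np.zeros_like(m); k[b[0]:b[1],b[2]:b[3]]=m[b[0]:b[1],b[2]:b[3]]; M[n]=k>0
print(M["scene"].sum())
P=np.array([.468,.350,.176])
def sil(c,b,ax,h0=0):
    u=np.array([0,1.,0]); v=np.cross(ax,u); th=np.linspace(0,6.28,24)
    Q=np.array([proj(c,b+h*ax+.029*(np.cos(a)*u+np.sin(a)*v))[::-1] for h in(h0,.07) for a in th],np.float32); m=np.zeros((384,512),np.uint8)
    cv2.fillConvexPoly(m,cv2.convexHull(Q).astype(np.int32),1); return m>0
best=[]
for al in np.radians(np.arange(30,100,5)):
  ax=np.array([-np.sin(al),0,np.cos(al)]); px=np.array([np.cos(al),0,np.sin(al)])
  for d in np.arange(-.01,.05,.007):
    for e in np.arange(-.04,.04,.005):
      b=P-d*ax+e*px; r=[]
      for n,c in(("top",t),("scene",s)):
        m=sil(c,b,ax); g=M[n]; r.append((m&g).sum()/(g.sum()+.5*(m&~g).sum()))
      best.append((sum(r),np.degrees(al),d,e,*r))
best.sort(reverse=True); print(np.array(best[:8]))
x=best[0]; al=np.radians(x[1]); ax=np.array([-np.sin(al),0,np.cos(al)]); px=np.array([np.cos(al),0,np.sin(al)]); b=P-x[2]*ax+x[3]*px
print(b,b+.07*ax)
E
```

```text
180
[[ 1.496 60.     0.011 -0.04   0.827  0.669]
 [ 1.494 70.     0.004 -0.035  0.841  0.653]
 [ 1.489 90.    -0.01  -0.02   0.872  0.617]
 [ 1.489 65.     0.011 -0.035  0.817  0.672]
 [ 1.488 75.     0.004 -0.03   0.834  0.655]
 [ 1.486 60.     0.011 -0.035  0.813  0.673]
 [ 1.483 70.    -0.003 -0.035  0.826  0.657]
 [ 1.482 60.     0.004 -0.04   0.817  0.665]]
[0.458 0.35  0.136] [0.397 0.35  0.171]
```

Green is held near its base, tilted about 70° with the lid toward the robot. I'll take it to free bench on the right, yaw it so the lid points outward, lay it down, re-grip at the lid end and tilt it upright.

Emit:
arm_command(
  targets=[
    [4, [0, 0, -2.5], [0, 0, 0]],
    [4, [0, 0, -2.5], [0, 0, 0]],
    [4, [0.3, -3, 0], [0, 0, 0]],
    [4, [0.3, -4, 0], [0, 0, 0]],
    [4, [0.3, -4, 0], [0, 0, 0]],
    [4, [0.3, -4, 0], [0, 0, 0]],
    [4, [0.3, -4, 0], [0, 0, 0]],
    [4, [0.3, -4, 0], [0, 0, 0]],
  ],
)

```text
time: 47.45
tool_pos: [0.4488, 0.118, 0.219]
orientation: [[-1.0, -0.001, -0.0], [-0.001, 1.0, -0.0], [0.0, -0.0, -1.0]]
force: [1.4, 0.3, -2.3]
gripper_width: 0.0501
finger_force: 29.4
```

Emit:
arm_command(
  targets=[
    [4, [0.3, -4, 0], [0, 0, 0]],
    [4, [0.3, -4, 0], [0, 0, 0]],
    [4, [0.3, -4, 0], [0, 0, 0]],
    [4, [0.3, -4, 0], [0, 0, 0]],
    [4, [0.3, -4, 0], [0, 0, 0]],
    [4, [0.3, -4, 0], [0, 0, 0]],
    [4, [0.3, -4, 0], [0, 0, 0]],
    [4, [0.3, -4, 0], [0, 0, 0]],
  ],
)

```text
time: 48.25
tool_pos: [0.4251, -0.202, 0.2191]
orientation: [[-1.0, -0.001, 0.0], [-0.001, 1.0, 0.0], [-0.0, 0.0, -1.0]]
force: [0.7, 0.2, -2.6]
gripper_width: 0.0499
finger_force: 29.4
```

Emit:
arm_command(
  targets=[
    [4, [0.3, -4, 0], [0, 0, 0]],
    [4, [0.3, -4, 0], [0, 0, 0]],
    [4, [0.3, -4, 0], [0, 0, 0]],
    [4, [0, 0, 0], [0, 0, -0.12]],
    [4, [0, 0, 0], [0, 0, -0.14]],
    [4, [0, 0, 0], [0, 0, -0.14]],
    [4, [0, 0, 0], [0, 0, -0.14]],
    [4, [0, 0, 0], [0, 0, -0.14]],
  ],
)

```text
time: 49.05
tool_pos: [0.4165, -0.3204, 0.2188]
orientation: [[-0.774, -0.634, -0.001], [-0.634, 0.774, 0.001], [0.0, 0.001, -1.0]]
force: [0.4, 0.2, -2.6]
gripper_width: 0.0498
finger_force: 28.7
```

Emit:
arm_command(
  targets=[
    [4, [0, 0, 0], [0, 0, -0.14]],
    [4, [0, 0, 0], [0, 0, -0.14]],
    [4, [0, 0, 0], [0, 0, -0.14]],
    [4, [0, 0, 0], [0, 0, -0.14]],
    [4, [0, 0, 0], [0, 0, -0.14]],
    [4, [0, 0, 0], [0, 0, -0.14]],
    [4, [0, 0, 0], [0, 0, -0.14]],
    [4, [0, 0, 0], [0, 0, -0.14]],
  ],
)

```text
time: 49.85
tool_pos: [0.4165, -0.3203, 0.2187]
orientation: [[0.234, -0.972, -0.001], [-0.972, -0.234, 0.001], [-0.001, 0.001, -1.0]]
force: [0.8, -0.2, -2.1]
gripper_width: 0.0498
finger_force: 28.7
```

Emit:
arm_command(
  targets=[
    [4, [0, 0, 0], [0, 0, -0.14]],
    [4, [0, 0, 0], [0, 0, -0.14]],
    [4, [0, 0, 0], [0, 0, -0.14]],
    [4, [0, 0, 0], [0, 0, -0.14]],
    [4, [0, 0, 0], [0, 0, -0.115]],
    [4, [0, 0, 0], [0, 0, 0]],
    [4, [0, 0, 0], [0, 0, 0]],
  ],
)

```text
time: 50.55
tool_pos: [0.4165, -0.3204, 0.2189]
orientation: [[0.784, -0.62, -0.001], [-0.62, -0.784, 0.0], [-0.001, 0.0, -1.0]]
force: [0.3, -0.7, -3.1]
gripper_width: 0.0494
finger_force: 28.7
```

```bash
python3 -c "
from h import *
o=bot.observe(); print(o['gripper_width'],np.round(o['joint_positions'],3),o['tool_pos'],np.round(o['orientation'],3))
s=cam('scene'); t=cam('top')
a=cv2.resize(s['image'][150:310,50:210],None,fx=2.5,fy=2.5,interpolation=2); b=cv2.resize(t['image'][190:350,300:460],None,fx=2.5,fy=2.5,interpolation=2)
cv2.imwrite('pics/c4.png',np.hstack([a,b])[...,::-1])
jars(.153,(120,220,200,320),.074,(150,300,80,190),.074,(150,300,80,190))"
```

```text
0.0493573845977402 [-0.358  0.217 -0.009 -0.    -1.346  1.259] [ 0.41653502 -0.32039169  0.21891805] [[ 0.784 -0.62  -0.001]
 [-0.62  -0.784  0.   ]
 [-0.001  0.    -1.   ]]
red 127 [124. 291.] [ 0.788  -0.0878  0.153 ]
red 382 [179. 293.] [ 0.6344 -0.0967  0.153 ]
blue 327 [226. 131.] [0.5059 0.3389 0.074 ]
```

View pics/c4.png

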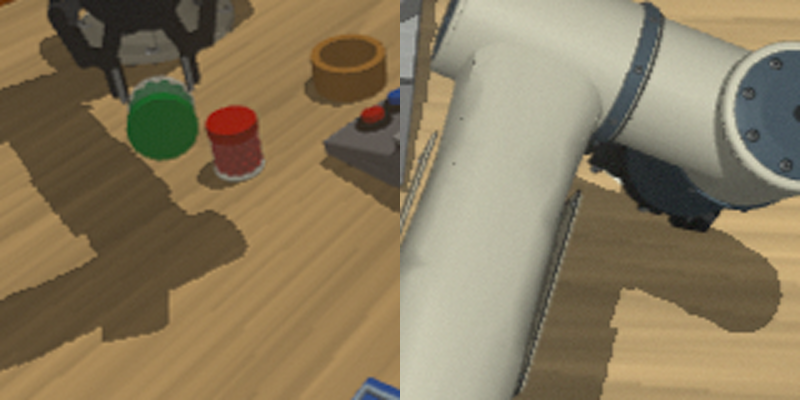

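The picture shows the green lid facing outward toward the camera at (199,115), held by the fingertips. I'll lower to feel the bench.

Emit:
arm_command(
  targets=[
    [4, [0, 0, 3], [0, 0, 0]],
    [4, [0, 0, 4], [0, 0, 0]],
    [4, [0, 0, 4], [0, 0, 0]],
    [4, [0, 0, 2], [0, 0, 0]],
    [4, [0, 0, 1], [0, 0, 0]],
    [4, [0, 0, 0], [0, 0, 0]],
  ],
)

```text
time: 51.3
tool_pos: [0.4162, -0.3203, 0.0784]
orientation: [[0.786, -0.618, -0.002], [-0.618, -0.786, 0.001], [-0.002, 0.001, -1.0]]
force: [-0.2, 0.2, -1.6]
gripper_width: 0.0486
finger_force: 28.1
```

Emit:
arm_command(
  targets=[
    [4, [0, 0, 0.5], [0, 0, 0]],
    [4, [0, 0, 0.5], [0, 0, 0]],
    [4, [0, 0, 0.5], [0, 0, 0]],
    [4, [0, 0, 0], [0, 0, 0]],
  ],
)

```text
time: 51.7
tool_pos: [0.4164, -0.3203, 0.0639]
orientation: [[0.786, -0.618, -0.001], [-0.618, -0.786, 0.0], [-0.001, -0.0, -1.0]]
force: [0.5, -0.1, -2.8]
gripper_width: 0.0484
finger_force: 28.0
```

Emit:
arm_command(
  targets=[
    [4, [0, 0, 0.4], [0, 0, 0]],
    [4, [0, 0, 0.4], [0, 0, 0]],
    [4, [0, 0, 0], [0, 0, 0]],
  ],
)

```text
time: 52.0
tool_pos: [0.4163, -0.3203, 0.0556]
orientation: [[0.786, -0.618, -0.001], [-0.618, -0.786, 0.001], [-0.001, 0.0, -1.0]]
force: [0.3, 0.2, -3.0]
gripper_width: 0.0488
finger_force: 28.0
```

Emit:
arm_command(
  targets=[
    [4, [0, 0, 0.3], [0, 0, 0]],
    [4, [0, 0, 0.3], [0, 0, 0]],
    [4, [0, 0, 0], [0, 0, 0]],
  ],
)

```text
time: 52.3
tool_pos: [0.4184, -0.3217, 0.0524]
orientation: [[0.787, -0.617, 0.004], [-0.617, -0.787, -0.003], [0.005, 0.0, -1.0]]
force: [-1.0, 1.0, 8.7]
gripper_width: 0.0486
finger_force: 33.0
```

Emit:
arm_command(
  targets=[
    [4, [0, 0, 0.3], [0, 0, 0]],
    [4, [0, 0, 0.3], [0, 0, 0]],
    [4, [0, 0, 0], [0, 0, 0]],
  ],
)

```text
time: 52.6
tool_pos: [0.4222, -0.3246, 0.0516]
orientation: [[0.789, -0.614, 0.012], [-0.614, -0.789, -0.011], [0.016, 0.001, -1.0]]
force: [-2.2, 0.7, 30.7]
gripper_width: 0.0486
finger_force: 43.7
```

Emit:
arm_command(
  targets=[
    [6.2, [0, 0, 0], [0, 0, 0]],
    [6.4, [0, 0, 0], [0, 0, 0]],
    [6.4, [0, 0, 0.5], [0, 0, 0]],
    [6.4, [0, 0, 0], [0, 0, 0]],
  ],
)

```text
time: 53.0
tool_pos: [0.4159, -0.3201, 0.038]
orientation: [[0.786, -0.618, -0.002], [-0.618, -0.786, 0.001], [-0.002, 0.0, -1.0]]
force: [-0.2, 0.8, -0.2]
gripper_width: 0.064
finger_force: 0.0
```

```bash
python3 - <<'E'
from h import *
np.set_printoptions(precision=3,suppress=True)
s=cam("scene"); o=bot.observe(); print(o["tool_pos"],o["force"])
for lab in("jar_green",):
    for d in spotter.trace("scene",lab)[:2]:
        ys,xs=np.where(d["pixels"]); print(d["p"],d["position"],d["pixels"].sum(),ys.min(),ys.max(),xs.min(),xs.max())
for a,p in blobs(s,"green",(180,300,60,210),30): print(a,p,ray(s,p,.03))
# predicted silhouette for lying jar, axis along r
r=np.array([.786,-.618,0]); u=np.array([.618,.786,0]); v=np.array([0,0,1.])
b0=np.array([.4164,-.3203,.029])
for off in(-.02,0,.02):
    L=np.array([proj(s,b0+(off+.07)*r+.029*(np.cos(a)*u+np.sin(a)*v)) for a in np.arange(0,6.3,.3)]); print(off,"lid bbox rc",L.min(0),L.max(0))
save(s,"c5.png",(170,290,70,190),5)
E
```

```text
[ 0.416 -0.32   0.038] [ 0.612 -1.167  0.259]
0.72 [255.7, 129.2] 752 238 272 116 142
0.42 [173.1, 229.7] 36 172 177 225 232
280 [260.879 130.154] [ 0.468 -0.36   0.03 ]
-0.02 lid bbox rc [247.995 116.833] [265.695 141.496]
0 lid bbox rc [253.474 117.502] [271.346 142.576]
0.02 lid bbox rc [259.154 118.195] [277.2   143.695]
```

View pics/c5.png

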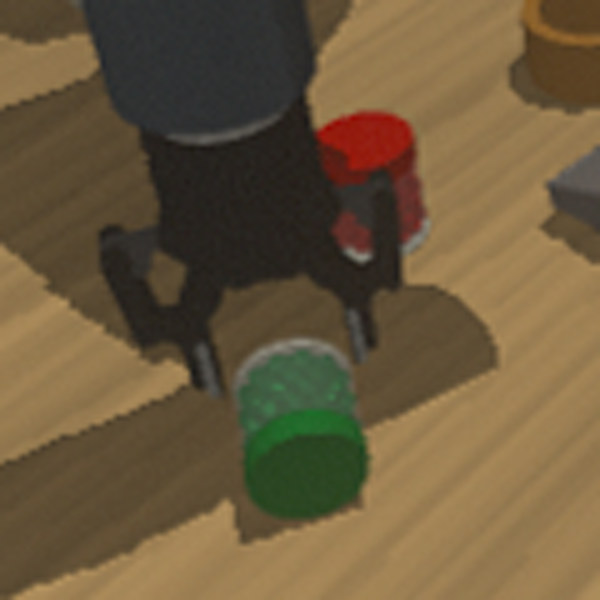

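The jar lies straight, lid outward, its bottom about under the TCP (crop: lid at (263,131)). I'll open wider, slide toward the lid, lower, tilt inward and grip.

Emit:
arm_command(
  targets=[
    [7.6, [0, 0, 0], [0, 0, 0]],
    [7.6, [0, 0, 0], [0, 0, 0]],
    [7.6, [2.3, 0, 0], [0, 0, 0]],
    [7.6, [2.3, 0, 0], [0, 0, 0]],
    [7.6, [0, 0, 0.5], [0, -0.13, 0]],
    [7.6, [0, 0, 0.5], [0, -0.13, 0]],
    [7.6, [0, 0, 0], [0, -0.13, 0]],
    [7.6, [0, 0, 0], [0, -0.13, 0]],
  ],
)

```text
time: 53.9
tool_pos: [0.4528, -0.3489, 0.0299]
orientation: [[0.681, -0.617, -0.393], [-0.535, -0.787, 0.309], [-0.5, -0.0, -0.866]]
force: [0.4, -0.1, 0.1]
gripper_width: 0.0759
finger_force: 0.0
```

Emit:
arm_command(
  targets=[
    [7.6, [0, 0, 0], [0, 0, 0]],
    [7.6, [0, 0, 0], [0, 0, 0]],
  ],
)

```text
time: 54.1
tool_pos: [0.4523, -0.3486, 0.0274]
orientation: [[0.682, -0.618, -0.392], [-0.536, -0.786, 0.307], [-0.498, 0.001, -0.867]]
force: [-0.2, -0.4, 0.3]
gripper_width: 0.0763
finger_force: 0.0
```

```bash
python3 -c "
from h import *
s=cam('scene'); o=bot.observe(); print(o['tool_pos'],np.round(o['orientation'],3),o['force'])
d=spotter.trace('scene','jar_green')[0]; ys,xs=np.where(d['pixels']); print(d['p'],ys.max(),xs.min(),xs.max())
r=np.array([.786,-.618,0]); u=np.array([.618,.786,0]); v=np.array([0,0,1.])
for k in(0,-.003,.003):
    L=np.array([proj(s,np.array([.4164,-.3203,.029])+.07*r+k*u+.029*(np.cos(a)*u+np.sin(a)*v)) for a in np.arange(0,6.3,.3)]); print(k,L.min(0),L.max(0))"
```

```text
[ 0.45243459 -0.3486651   0.02916334] [[ 0.683 -0.618 -0.39 ]
 [-0.537 -0.786  0.306]
 [-0.495  0.    -0.869]] [-0.94301037  0.74522384  1.25704656]
0.89 273 119 143
0 [253.47406549 117.50153219] [271.34611268 142.57631624]
-0.003 [253.79773675 116.18436184] [271.68193339 141.32621684]
0.003 [253.1511476 118.8156377] [271.01105393 143.82359211]
```

Emit:
arm_command(
  targets=[
    [4, [0, 0, 0], [0, 0, 0]],
    [4, [0, 0, 0], [0, 0, 0]],
    [4, [0, 0, 0], [0, 0, 0]],
    [4, [0, 0, 0], [0, 0, 0]],
    [4, [0, 0, 0], [0, 0, 0]],
    [4, [-1, 0, -1.8], [0, 0, 0]],
    [4, [-2, 0, -3.4], [0, 0, 0]],
    [4, [-2, 0, -3.4], [0, 0, 0]],
  ],
  newtons=45,
)

```text
time: 55.0
tool_pos: [0.4512, -0.3475, 0.1295]
orientation: [[0.682, -0.618, -0.391], [-0.536, -0.786, 0.308], [-0.498, -0.0, -0.867]]
force: [0.5, -0.6, -1.9]
gripper_width: 0.0564
finger_force: 48.6
```

Emit:
arm_command(
  targets=[
    [4, [0, 0, 0], [0, 0.13, 0]],
    [4, [0, 0, 0], [0, 0.14, 0]],
    [4, [0, 0, 0], [0, 0.14, 0]],
    [4, [0, 0, 0], [0, 0.14, 0]],
    [4, [0, 0, 0], [0, 0.14, 0]],
    [4, [0, 0, 0], [0, 0.14, 0]],
    [4, [0, 0, 0], [0, 0.14, 0]],
    [4, [0, 0, 0], [0, 0.14, 0]],
  ],
)

```text
time: 55.8
tool_pos: [0.4435, -0.3738, 0.1376]
orientation: [[0.683, -0.643, 0.348], [-0.549, -0.765, -0.336], [0.482, 0.038, -0.875]]
force: [-1.2, -3.5, -1.7]
gripper_width: 0.0567
finger_force: 49.0
```

Emit:
arm_command(
  targets=[
    [4, [0, 0, 0], [0, 0.14, 0]],
    [4, [0, 0, 0], [0, 0.14, 0]],
    [4, [0, 0, 0], [0, 0, 0]],
    [4, [0, 0, 0], [0, 0, 0]],
  ],
)

```text
time: 56.2
tool_pos: [0.4498, -0.4189, 0.1758]
orientation: [[0.628, -0.676, 0.386], [-0.516, -0.733, -0.444], [0.583, 0.079, -0.809]]
force: [0.2, -0.2, -2.3]
gripper_width: 0.0564
finger_force: 49.2
```

```bash
cat > fit.py <<'E'
from h import *
# tilt of the green jar in the plane (r,z) from the scene silhouette; d = grasp distance from bottom
s=cam("scene"); o=bot.observe(); R=np.array(o["orientation"]); P=np.array(o["tool_pos"])-.005*R[:,2]
r=np.array([.786,-.618,0]); u=np.array([.618,.786,0])
D=spotter.trace("scene","jar_green")[0]; g=D["pixels"].copy(); print(D["p"],g.sum(),o["tool_pos"],R[:,2].round(3),o["gripper_width"])
best=[]
for al in np.radians(np.arange(-30,95,5)):
  ax=r*np.sin(al)+np.array([0,0,np.cos(al)]); v=np.cross(ax,u)
  for d in np.arange(.02,.071,.005):
    for e in(-.008,-.004,0,.004,.008):
      b=P-d*ax+e*v
      Q=np.array([proj(s,b+h*ax+.029*(np.cos(a)*u+np.sin(a)*v))[::-1] for h in(0,.07) for a in np.arange(0,6.3,.3)],np.float32)
      m=np.zeros((384,512),np.uint8); cv2.fillConvexPoly(m,cv2.convexHull(Q).astype(np.int32),1); m=m>0
      best.append(((m&g).sum()/(g.sum()+.5*(m&~g).sum()),np.degrees(al),d,e))
best.sort(reverse=True); print(np.round(best[:6],3))
E
python3 fit.py
```

```text
Traceback (most recent call last):
  File "fit.py", line 5, in <module>
    D=spotter.trace("scene","jar_green")[0]; g=D["pixels"].copy(); print(D["p"],g.sum(),o["tool_pos"],R[:,2].round(3),o["gripper_width"])
      ~~~~~~~~~~~~~~~~~~~~~~~~~~~~~~~~~~^^^
IndexError: list index out of range
```

```bash
python3 -c "
from h import *
o=bot.observe(); print(np.round(o['joint_positions'],3),o['tool_pos'],np.round(o['orientation'],3))
s=cam('scene'); t=cam('top'); save(s,'c6.png',(150,310,60,220),4)
for n in('scene','top'):
  for d in spotter.trace(n,'jar_green'): print(n,d['p'],d['position'],d['pixels'].sum())
print(blobs(s,'green',(150,300,50,210),20,90),blobs(t,'green',(150,380,300,511),20,90))"
```

```text
[-0.49   0.074 -0.76   0.995 -0.251  0.428] [ 0.45125594 -0.41848357  0.1759535 ] [[ 0.628 -0.675  0.387]
 [-0.515 -0.734 -0.443]
 [ 0.583  0.079 -0.809]]
scene 0.91 [228.4, 89.0] 1034
top 0.61 [240.5, 432.6] 416
[(826, array([224.92251816,  89.92978208]))] [(405, array([245.61728395, 429.63703704]))]
```

View pics/c6.png

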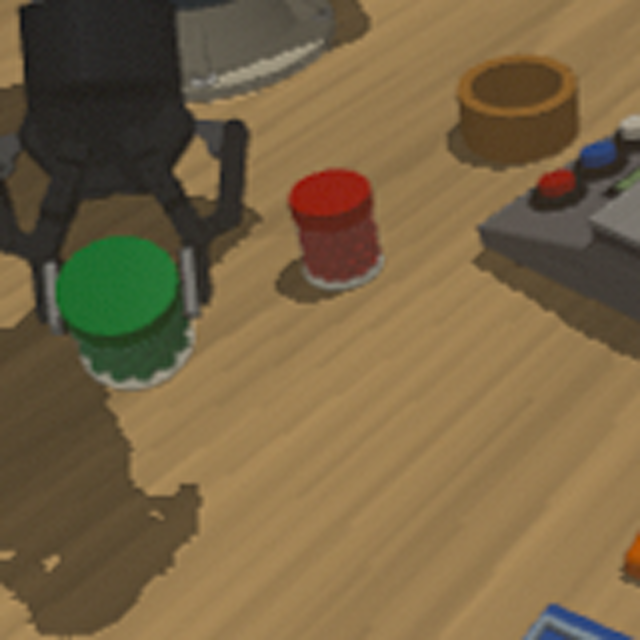

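The crop shows green at (228,89) lifted and leaning about 24° outward; the arm hit a wrist limit at 36° of tool tilt. I'll go down along the tool axis, then finish the upright by floor contact.

Emit:
arm_command(
  targets=[
    [4, [0, 0, 2], [0, 0, 0]],
    [4, [0, 0, 2], [0, 0, 0]],
    [4, [0, 0, 2], [0, 0, 0]],
    [4, [0, 0, 2], [0, 0, 0]],
    [4, [0, 0, 2], [0, 0, 0]],
    [4, [0, 0, 0], [0, 0, 0]],
    [4, [0, 0, 0], [0, 0, 0]],
  ],
)

```text
time: 57.2
tool_pos: [0.4916, -0.4622, 0.1284]
orientation: [[0.634, -0.676, 0.375], [-0.519, -0.732, -0.441], [0.573, 0.085, -0.815]]
force: [0.0, 0.5, -1.7]
gripper_width: 0.0566
finger_force: 49.1
```

```bash
python3 -c "
from h import *
o=bot.observe(); print(np.round(o['joint_positions'],3),o['tool_pos'],np.round(o['orientation'],3),o['gripper_width'])"; sed -i 's/^r=.*/r=R[:,2]*[1,1,0]; r\/=np.linalg.norm(r); u=np.array([-r[1],r[0],0])/' fit.py; python3 fit.py
```

```text
[-0.753  0.234 -0.732  1.713 -0.066 -0.088] [ 0.49163203 -0.46219138  0.12841848] [[ 0.634 -0.676  0.375]
 [-0.519 -0.732 -0.441]
 [ 0.573  0.085 -0.815]] 0.056583472519219975
0.74 986 [ 0.49156957 -0.46204023  0.12891333] [ 0.376 -0.442 -0.815] 0.0564948209616579
[[ 9.05e-01  2.50e+01  4.50e-02 -8.00e-03]
 [ 9.05e-01  2.50e+01  5.50e-02 -4.00e-03]
 [ 9.04e-01  2.50e+01  5.00e-02 -8.00e-03]
 [ 9.01e-01  2.00e+01  5.00e-02 -8.00e-03]
 [ 9.00e-01  2.00e+01  5.50e-02 -4.00e-03]
 [ 8.98e-01  2.00e+01  5.00e-02 -4.00e-03]]
```

Emit:
arm_command(
  targets=[
    [4, [0, 0, -2], [0, 0, 0]],
    [4, [0, 0, -2.5], [0, 0, 0]],
    [4, [0, 0, -2.5], [0, 0, 0]],
    [4, [0, 0, -3], [0, 0, 0]],
    [4, [0, 0, 0], [-0.08, -0.012, 0.114]],
    [4, [0, 0, 0], [-0.08, -0.012, 0.114]],
    [4, [0, 0, 0], [-0.08, -0.012, 0.114]],
    [4, [0, 0, 0], [-0.08, -0.012, 0.114]],
  ],
)

```text
time: 58.1
tool_pos: [0.4668, -0.4363, 0.1985]
orientation: [[0.258, -0.962, 0.093], [-0.765, -0.262, -0.588], [0.59, 0.08, -0.804]]
force: [0.5, -1.1, -3.6]
gripper_width: 0.0565
finger_force: 49.4
```

Emit:
arm_command(
  targets=[
    [4, [0, 0, 0], [-0.08, -0.012, 0.114]],
    [4, [0, 0, 0], [-0.08, -0.012, 0.114]],
    [4, [0, 0, 0], [-0.08, -0.012, 0.114]],
    [4, [0, 0, 0], [-0.08, -0.012, 0.114]],
    [4, [0, 0, 0], [-0.08, -0.012, 0.114]],
    [4, [0, 0, 0], [0, 0, 0]],
    [4, [0, 0, 0], [0, 0, 0]],
  ],
)

```text
time: 58.8
tool_pos: [0.4679, -0.4367, 0.1975]
orientation: [[-0.297, -0.909, -0.291], [-0.756, 0.41, -0.51], [0.583, 0.069, -0.81]]
force: [0.2, -0.1, -3.7]
gripper_width: 0.0564
finger_force: 49.5
```

```bash
python3 -c "
from h import *
o=bot.observe(); print(np.round(o['joint_positions'],3),o['tool_pos'],np.round(o['orientation'],3),o['gripper_width'])"; python3 fit.py
```

```text
[-0.226  0.449 -0.116  0.628 -1.276 -0.446] [ 0.46789041 -0.43672545  0.197468  ] [[-0.297 -0.909 -0.291]
 [-0.756  0.41  -0.51 ]
 [ 0.583  0.069 -0.81 ]] 0.05636617120803017
0.69 6981 [ 0.46730425 -0.43676436  0.19774793] [-0.292 -0.51  -0.809] 0.05678481894388819
[[ 0.0e+00  9.0e+01  7.0e-02  8.0e-03]
 [ 0.0e+00  9.0e+01  7.0e-02  4.0e-03]
 [ 0.0e+00  9.0e+01  7.0e-02  0.0e+00]
 [ 0.0e+00  9.0e+01  7.0e-02 -4.0e-03]
 [ 0.0e+00  9.0e+01  7.0e-02 -8.0e-03]
 [ 0.0e+00  9.0e+01  6.5e-02  8.0e-03]]
```

Plenty of joint margin now. I'll finish the tilt and start descending.

Emit:
arm_command(
  targets=[
    [4, [0, 0, 0], [0, 0.12, 0]],
    [4, [0, 0, 0], [0, 0.12, 0]],
    [4, [0, 0, 0], [0, 0.12, 0]],
    [4, [0, 0, 0], [0, 0, 0]],
    [4, [-2.5, -0.2, 1.66], [0, 0, 0]],
    [4, [-2.5, -0.2, 1.66], [0, 0, 0]],
    [4, [-2.5, -0.2, 1.66], [0, 0, 0]],
    [4, [0, 0, 0], [0, 0, 0]],
  ],
)

```text
time: 59.7
tool_pos: [0.4652, -0.4369, 0.1049]
orientation: [[-0.173, -0.908, -0.382], [-0.53, 0.413, -0.74], [0.83, 0.075, -0.553]]
force: [-0.5, 0.2, -3.0]
gripper_width: 0.0566
finger_force: 49.5
```

```bash
python3 - <<'E'
from h import *
o=bot.observe(); R=np.array(o['orientation']); print(np.round(o['joint_positions'],3),o['tool_pos'],np.round(R,3),o['force'])
s=cam('scene'); hsv=cv2.cvtColor(s['image'],cv2.COLOR_RGB2HSV); m=cv2.inRange(hsv,(45,90,30),(90,255,255)); m[:180]=0; m[:,220:]=0
n,l,st,ce=cv2.connectedComponentsWithStats(m); i=1+np.argmax(st[1:,4]); print(st[i],ce[i]); g=l==i
P=o['tool_pos']-.005*R[:,2]
w=np.array([0,0,1.]); y=R[:,1]; best=[]
for al in np.radians(np.arange(-40,45,4)):
  a0=np.cross(y,np.cross(w,y)); a0/=np.linalg.norm(a0); ax=cv2.Rodrigues(y*al)[0]@a0; v=np.cross(ax,y)
  for d in np.arange(.03,.066,.005):
    for e in(-.008,-.004,0,.004,.008):
      b=P-d*ax+e*v
      Q=np.array([proj(s,b+h*ax+.029*(np.cos(a)*y+np.sin(a)*v))[::-1] for h in(0.0,.07) for a in np.arange(0,6.3,.3)],np.float32)
      k=np.zeros((384,512),np.uint8); cv2.fillConvexPoly(k,cv2.convexHull(Q).astype(np.int32),1); k=k>0
      best.append(((k&g).sum()/(g.sum()+.5*(k&~g).sum()),np.degrees(al),d,e,np.degrees(np.arccos(ax[2])),b[2]))
best.sort(reverse=True); print(np.round(best[:5],3)); save(s,"c7.png",(150,310,40,200),4)
E
```

```text
[-0.157  0.616 -0.412  0.998 -1.226 -0.932] [ 0.46516116 -0.43693615  0.10490262] [[-0.173 -0.908 -0.382]
 [-0.53   0.413 -0.74 ]
 [ 0.83   0.075 -0.553]] [-0.45287439  0.22958345 -3.03640066]
[ 77 240  31  35 637] [ 91.97488226 253.14128728]
[[ 7.130e-01  0.000e+00  4.000e-02  8.000e-03  4.300e+00  6.800e-02]
 [ 7.080e-01 -4.000e+00  4.000e-02  4.000e-03  5.871e+00  6.800e-02]
 [ 7.030e-01 -8.000e+00  4.000e-02  4.000e-03  9.076e+00  6.800e-02]
 [ 7.030e-01  4.000e+00  4.000e-02  8.000e-03  5.871e+00  6.800e-02]
 [ 7.020e-01 -8.000e+00  3.500e-02  4.000e-03  9.076e+00  7.300e-02]]
```

The fit puts the jar within about 6° of upright, base about 6 cm up. I'll lower to contact.

Emit:
arm_command(
  targets=[
    [4, [-1.66, -0.15, 1.1], [0, 0, 0]],
    [4, [-1.66, -0.15, 1.1], [0, 0, 0]],
    [4, [-0.42, -0.04, 0.28], [0, 0, 0]],
    [4, [-0.42, -0.04, 0.28], [0, 0, 0]],
    [4, [0, 0, 0], [0, 0, 0]],
    [4, [0, 0, 0], [0, 0, 0]],
  ],
  newtons=30,
)

```text
time: 60.35
tool_pos: [0.4682, -0.4374, 0.0586]
orientation: [[-0.177, -0.908, -0.378], [-0.527, 0.412, -0.743], [0.831, 0.068, -0.552]]
force: [-0.0, 0.4, -2.7]
gripper_width: 0.0561
finger_force: 49.6
```

Emit:
arm_command(
  targets=[
    [4, [-0.33, -0.03, 0.22], [0, 0, 0]],
    [4, [0, 0, 0], [0, 0, 0]],
  ],
)

```text
time: 60.55
tool_pos: [0.4676, -0.4372, 0.0534]
orientation: [[-0.176, -0.908, -0.379], [-0.527, 0.412, -0.743], [0.831, 0.069, -0.551]]
force: [-0.9, -0.3, -2.9]
gripper_width: 0.0565
finger_force: 49.6
```

Emit:
arm_command(
  targets=[
    [4, [-0.25, -0.02, 0.17], [0, 0, 0]],
    [4, [0, 0, 0], [0, 0, 0]],
  ],
)

```text
time: 60.75
tool_pos: [0.4674, -0.4372, 0.05]
orientation: [[-0.175, -0.908, -0.38], [-0.527, 0.412, -0.743], [0.831, 0.07, -0.551]]
force: [-0.2, -0.1, -2.6]
gripper_width: 0.0568
finger_force: 49.6
```

Emit:
arm_command(
  targets=[
    [4, [-0.25, -0.02, 0.17], [0, 0, 0]],
    [4, [0, 0, 0], [0, 0, 0]],
  ],
)

```text
time: 60.95
tool_pos: [0.4673, -0.4372, 0.0469]
orientation: [[-0.175, -0.908, -0.38], [-0.527, 0.413, -0.743], [0.831, 0.07, -0.551]]
force: [0.4, -0.0, -2.6]
gripper_width: 0.0562
finger_force: 49.6
```

Emit:
arm_command(
  targets=[
    [4, [-0.2, -0.02, 0.13], [0, 0, 0]],
    [4, [0, 0, 0], [0, 0, 0]],
  ],
)

```text
time: 61.15
tool_pos: [0.4675, -0.4372, 0.0447]
orientation: [[-0.175, -0.908, -0.38], [-0.527, 0.413, -0.743], [0.831, 0.07, -0.551]]
force: [0.5, -0.5, -2.3]
gripper_width: 0.0567
finger_force: 49.6
```

Emit:
arm_command(
  targets=[
    [4, [-0.2, -0.02, 0.13], [0, 0, 0]],
    [4, [0, 0, 0], [0, 0, 0]],
  ],
)

```text
time: 61.35
tool_pos: [0.4675, -0.4372, 0.0423]
orientation: [[-0.175, -0.908, -0.38], [-0.527, 0.413, -0.743], [0.831, 0.07, -0.551]]
force: [-0.1, 0.3, -3.2]
gripper_width: 0.0565
finger_force: 49.6
```

Emit:
arm_command(
  targets=[
    [4, [-0.17, -0.01, 0.11], [0, 0, 0]],
    [4, [0, 0, 0], [0, 0, 0]],
  ],
)

```text
time: 61.55
tool_pos: [0.4677, -0.4372, 0.0407]
orientation: [[-0.176, -0.908, -0.379], [-0.527, 0.412, -0.743], [0.832, 0.069, -0.551]]
force: [-0.4, 1.3, -1.2]
gripper_width: 0.0565
finger_force: 49.9
```

Emit:
arm_command(
  targets=[
    [4, [-0.17, -0.01, 0.11], [0, 0, 0]],
    [4, [0, 0, 0], [0, 0, 0]],
    [7.6, [0, 0, 0], [0, 0, 0]],
    [7.6, [0, 0, 0], [0, 0, 0]],
    [7.6, [0, 0, 0], [0, 0, 0]],
    [7.6, [0, 0, 0], [0, 0, 0]],
  ],
)

```text
time: 62.15
tool_pos: [0.4675, -0.4373, 0.0385]
orientation: [[-0.176, -0.908, -0.38], [-0.527, 0.413, -0.743], [0.831, 0.07, -0.551]]
force: [-0.3, 0.2, 0.1]
gripper_width: 0.0759
finger_force: 0.0
```

Emit:
arm_command(
  targets=[
    [7.6, [0, 0, -1.5], [0, 0, 0]],
    [7.6, [0, 0, -3], [0, 0, 0]],
    [7.6, [0, 0, -4], [0, 0, 0]],
    [7.6, [0, 0, -4], [0, 0, 0]],
    [7.6, [3, 0, -3], [0, 0, 0]],
    [7.6, [0, 0, 0], [0, 0, 0]],
  ],
)

```text
time: 62.75
tool_pos: [0.5256, -0.3357, 0.1543]
orientation: [[-0.182, -0.911, -0.371], [-0.527, 0.408, -0.745], [0.83, 0.06, -0.554]]
force: [0.2, 0.0, -0.3]
gripper_width: 0.0761
finger_force: 0.0
```

```bash
python3 - <<'E'
from h import *
o=bot.observe(); print(np.round(o['joint_positions'],3),o['tool_pos'],o['force'])
t=cam('top'); s=cam('scene')
for a,p in blobs(t,'green',(200,340,300,480),50): print('top',a,ray(t,p,.07))
for n,c in(('top',t),('scene',s)):
    for d in spotter.pinpoint(n,'jar_green'): print(n,d['p'],ray(c,d['position'],0).round(3))
    for d in spotter.trace(n,'jar_green')[:1]:
        ys,xs=np.where(d['pixels']); print(d['pixels'].sum(),ys.min(),ys.max(),xs.min(),xs.max())
P=np.array([.466,-.435,0])
for n,c in(('top',t),('scene',s)):
    L=np.array([proj(c,P+[.029*np.cos(a),.029*np.sin(a),h]) for a in np.arange(0,6.3,.2) for h in(0,.07)]); print(n,L.min(0).round(),L.max(0).round())
E
```

```text
[ 0.043  0.616 -0.234  0.829 -1.419 -0.875] [ 0.52560887 -0.33567138  0.15434323] [ 0.23765905  0.01633343 -0.28292714]
top 353 [ 0.46566729 -0.43582824  0.07      ]
top 0.91 [ 0.48  -0.447  0.   ]
474 242 263 400 426
scene 0.75 [0.511 0.353 0.   ]
scene 0.74 [ 0.465 -0.439  0.   ]
982 261 300 88 120
top [240. 398.] [265. 427.]
scene [260.  87.] [300. 121.]
```

```bash
python3 - <<'E'
from h import *
from scipy.spatial.transform import Rotation as Ro
R=np.array(bot.observe()['orientation']); T=np.diag([-1.,1,-1])
v=Ro.from_matrix(R.T@T).as_rotvec(); n=np.linalg.norm(v); print(v.round(3),n, (v/n*.14).round(4), n/.14)
print("up in tool",R[2].round(3))
E
```

```text
[-0.505 -0.913  1.08 ] 1.501711355214937 [-0.0471 -0.0851  0.1007] 10.726509680106693
up in tool [ 0.832  0.071 -0.551]
```

Emit:
arm_command(
  targets=[
    [7.4, [2.5, 0.2, -1.65], [0, 0, 0]],
    [7.4, [2.5, 0.2, -1.65], [0, 0, 0]],
    [7.4, [0, 0, 0], [-0.0459, -0.083, 0.0982]],
    [7.4, [0, 0, 0], [-0.0459, -0.083, 0.0982]],
    [7.4, [0, 0, 0], [-0.0459, -0.083, 0.0982]],
    [7.4, [0, 0, 0], [-0.0459, -0.083, 0.0982]],
    [7.4, [0, 0, 0], [-0.0459, -0.083, 0.0982]],
    [7.4, [0, 0, 0], [-0.0459, -0.083, 0.0982]],
  ],
)

```text
time: 63.85
tool_pos: [0.5211, -0.3382, 0.208]
orientation: [[-0.804, -0.496, -0.327], [-0.406, 0.861, -0.307], [0.434, -0.114, -0.894]]
force: [1.1, -0.7, -0.3]
gripper_width: 0.0738
finger_force: 0.0
```

Emit:
arm_command(
  targets=[
    [7.4, [0, 0, 0], [-0.0459, -0.083, 0.0982]],
    [7.4, [0, 0, 0], [-0.0459, -0.083, 0.0982]],
    [7.4, [0, 0, 0], [-0.0459, -0.083, 0.0982]],
    [7.4, [0, 0, 0], [-0.0459, -0.083, 0.0982]],
    [7.4, [0, 0, 0], [-0.0459, -0.083, 0.0982]],
    [7.4, [0, 0, 0], [0, 0, 0]],
    [7.4, [0, 0, 0], [0, 0, 0]],
  ],
)

```text
time: 64.55
tool_pos: [0.5203, -0.3386, 0.2086]
orientation: [[-1.0, -0.001, 0.0], [-0.001, 1.0, -0.0], [-0.0, -0.0, -1.0]]
force: [0.5, -0.8, 0.0]
gripper_width: 0.0741
finger_force: 0.0
```

```bash
python3 -c "
from h import *
o=bot.observe(); print(np.round(o['joint_positions'],3),o['tool_pos'],np.round(o['orientation'],3))
jars(.153,(120,220,200,320),.07,(200,340,310,480),.074,(150,300,80,190))
print(go(.466,-.436,.056))"
```

```text
[-0.325  0.408  0.233  0.    -1.396 -1.245] [ 0.52029842 -0.33856891  0.2085629 ] [[-1.    -0.001  0.   ]
 [-0.001  1.    -0.   ]
 [-0.    -0.    -1.   ]]
red 112 [123. 291.] [ 0.7899 -0.0875  0.153 ]
red 378 [178. 293.] [ 0.6345 -0.0967  0.153 ]
green 363 [252. 416.] [ 0.465  -0.4351  0.07  ]
blue 325 [226. 131.] [0.506 0.339 0.074]
[ 5.49 -9.78 15.22]
```

Clean state: green upright at (0.466,-0.436), blue in the carton at (0.506,0.339), red on the pan. I'll regrasp green.

Emit:
arm_command(
  targets=[
    [7.4, [1.8, -3.2, 0], [0, 0, 0]],
    [7.4, [1.8, -3.2, 0], [0, 0, 0]],
    [7.4, [1.8, -3.3, 0], [0, 0, 0]],
    [7.4, [0, 0, 0], [0, 0, 0]],
    [7.4, [0, 0, 4], [0, 0, 0]],
    [7.4, [0, 0, 4], [0, 0, 0]],
    [7.4, [0, 0, 4], [0, 0, 0]],
    [7.4, [0, 0, 3], [0, 0, 0]],
  ],
)

```text
time: 65.4
tool_pos: [0.467, -0.4333, 0.0551]
orientation: [[-1.0, -0.003, -0.002], [-0.003, 1.0, 0.002], [0.002, 0.002, -1.0]]
force: [0.5, -0.2, -0.3]
gripper_width: 0.0739
finger_force: 0.0
```

Emit:
arm_command(
  targets=[
    [7.4, [0, 0, 0.2], [0, 0, 0]],
    [7.4, [0, 0, 0], [0, 0, 0]],
    [4, [0, 0, 0], [0, 0, 0]],
    [4, [0, 0, 0], [0, 0, 0]],
    [4, [0, 0, 0], [0, 0, 0]],
    [4, [0, 0, 0], [0, 0, 0]],
    [4, [0, 0, 0], [0, 0, 0]],
    [4, [0, 0, -2], [0, 0, 0]],
  ],
  newtons=35,
)

```text
time: 66.2
tool_pos: [0.4662, -0.4337, 0.0749]
orientation: [[-1.0, 0.0, -0.001], [0.0, 1.0, 0.003], [0.001, 0.003, -1.0]]
force: [-0.7, -0.0, -2.5]
gripper_width: 0.0567
finger_force: 38.4
```

Emit:
arm_command(
  targets=[
    [4, [0, 0, -4], [0, 0, 0]],
    [4, [0, 0, -4], [0, 0, 0]],
    [4, [0, 0, -4], [0, 0, 0]],
    [4, [0, 0, -3], [0, 0, 0]],
    [4, [0, 0, 0], [0, 0, 0]],
    [4, [0, 0, 0], [0, 0, 0]],
  ],
)

```text
time: 66.8
tool_pos: [0.4672, -0.4347, 0.2269]
orientation: [[-1.0, -0.0, 0.003], [-0.0, 1.0, 0.001], [-0.003, 0.001, -1.0]]
force: [0.7, 0.5, -3.1]
gripper_width: 0.0568
finger_force: 38.8
```

```bash
python3 -c "
from h import *
print(bot.observe()['tool_pos'],go(.429,.401,.0625))"
```

```text
[ 0.46717262 -0.43467017  0.22687735] [ 3.83 83.56 16.47]
```

Emit:
arm_command(
  targets=[
    [4, [0.2, 3.8, 0], [0, 0, 0]],
    [4, [0.2, 4.2, 0], [0, 0, 0]],
    [4, [0.2, 4.2, 0], [0, 0, 0]],
    [4, [0.2, 4.2, 0], [0, 0, 0]],
    [4, [0.2, 4.2, 0], [0, 0, 0]],
    [4, [0.2, 4.2, 0], [0, 0, 0]],
    [4, [0.2, 4.2, 0], [0, 0, 0]],
    [4, [0.2, 4.2, 0], [0, 0, 0]],
  ],
)

```text
time: 67.6
tool_pos: [0.4494, -0.1014, 0.2249]
orientation: [[-1.0, -0.0, -0.001], [-0.0, 1.0, 0.0], [0.001, 0.0, -1.0]]
force: [2.0, 0.9, -2.8]
gripper_width: 0.0567
finger_force: 38.9
```

Emit:
arm_command(
  targets=[
    [4, [0.2, 4.2, 0], [0, 0, 0]],
    [4, [0.2, 4.2, 0], [0, 0, 0]],
    [4, [0.2, 4.2, 0], [0, 0, 0]],
    [4, [0.2, 4.2, 0], [0, 0, 0]],
    [4, [0.2, 4.2, 0], [0, 0, 0]],
    [4, [0.2, 4.2, 0], [0, 0, 0]],
    [4, [0.2, 4.2, 0], [0, 0, 0]],
    [4, [0.2, 4.2, 0], [0, 0, 0]],
  ],
)

```text
time: 68.4
tool_pos: [0.4333, 0.234, 0.2248]
orientation: [[-1.0, -0.001, -0.001], [-0.001, 1.0, -0.002], [0.001, -0.002, -1.0]]
force: [2.1, -0.2, -2.3]
gripper_width: 0.0568
finger_force: 38.9
```

Emit:
arm_command(
  targets=[
    [4, [0.2, 4.2, 0], [0, 0, 0]],
    [4, [0.2, 4.2, 0], [0, 0, 0]],
    [4, [0.2, 4.2, 0], [0, 0, 0]],
    [4, [0, 4.2, 0], [0, 0, 0]],
    [4, [0, 0, 0], [0, 0, 0]],
    [4, [0, 0, 0], [0, 0, 0]],
  ],
)

```text
time: 69.0
tool_pos: [0.4276, 0.401, 0.2238]
orientation: [[-1.0, -0.002, -0.001], [-0.002, 1.0, -0.004], [0.001, -0.004, -1.0]]
force: [0.5, -0.3, -3.2]
gripper_width: 0.0568
finger_force: 39.1
```

```bash
python3 -c "
from h import *
print(bot.observe()['tool_pos'],go(.429,.401,.0625))
s=cam('scene')
print([(d['p'],d['position'],ray(s,d['position'],.004).round(3)) for l in('jar_blue','jar_green') for d in spotter.pinpoint('scene',l)])
jars(.153,(120,220,200,320),.2,(150,320,60,190),.074,(150,300,80,190))"
```

```text
[0.42762652 0.40095634 0.22379181] [-0.15  0.07 16.13]
[(0.84, [155.1, 275.7], array([0.511, 0.347, 0.004])), (0.7, [166.8, 235.6], array([0.426, 0.19 , 0.004])), (0.55, [105.5, 266.3], array([0.234, 0.79 , 0.004]))]
red 120 [123. 291.] [ 0.7889 -0.0882  0.153 ]
red 382 [179. 293.] [ 0.6342 -0.0967  0.153 ]
blue 329 [227. 131.] [0.5057 0.3386 0.074 ]
```

Blue is unchanged. I'll lower green.

Emit:
arm_command(
  targets=[
    [4, [0, 0, 4], [0, 0, 0]],
    [4, [0, 0, 4], [0, 0, 0]],
    [4, [0, 0, 4], [0, 0, 0]],
    [4, [0, 0, 2], [0, 0, 0]],
    [4, [0, 0, 1], [0, 0, 0]],
    [4, [0, 0, 0.5], [0, 0, 0]],
    [4, [0, 0, 0], [0, 0, 0]],
    [4, [0, 0, 0], [0, 0, 0]],
  ],
)

```text
time: 70.0
tool_pos: [0.4298, 0.4015, 0.0731]
orientation: [[-1.0, -0.001, 0.004], [-0.001, 1.0, 0.002], [-0.004, 0.002, -1.0]]
force: [0.2, 0.3, -2.4]
gripper_width: 0.0569
finger_force: 39.2
```

Emit:
arm_command(
  targets=[
    [4, [0, 0, 0.2], [0, 0, 0]],
    [4, [0, 0, 0.1], [0, 0, 0]],
    [4, [0, 0, 0.1], [0, 0, 0]],
    [4, [0, 0, 0], [0, 0, 0]],
  ],
)

```text
time: 70.4
tool_pos: [0.429, 0.4008, 0.0675]
orientation: [[-1.0, -0.001, 0.002], [-0.001, 1.0, -0.0], [-0.002, -0.0, -1.0]]
force: [0.7, -0.3, -3.0]
gripper_width: 0.0573
finger_force: 39.2
```

Emit:
arm_command(
  targets=[
    [4, [0, 0, 0.2], [0, 0, 0]],
    [4, [0, 0, 0.15], [0, 0, 0]],
    [4, [0, 0, 0.1], [0, 0, 0]],
    [4, [0, 0, 0], [0, 0, 0]],
  ],
)

```text
time: 70.8
tool_pos: [0.4291, 0.4009, 0.0635]
orientation: [[-1.0, -0.001, 0.002], [-0.001, 1.0, -0.0], [-0.002, -0.0, -1.0]]
force: [-1.3, -1.0, 2.4]
gripper_width: 0.0567
finger_force: 39.7
```

Emit:
arm_command(
  targets=[
    [4, [0, 0, 0.1], [0, 0, 0]],
    [4, [0, 0, 0], [0, 0, 0]],
  ],
)

```text
time: 71.0
tool_pos: [0.4291, 0.4008, 0.0634]
orientation: [[-1.0, -0.001, 0.003], [-0.001, 1.0, -0.0], [-0.003, -0.0, -1.0]]
force: [-3.8, -2.3, 9.4]
gripper_width: 0.0573
finger_force: 40.4
```

Emit:
arm_command(
  targets=[
    [7.2, [0, 0, 0], [0, 0, 0]],
    [7.2, [0, 0, 0], [0, 0, 0]],
    [7.2, [0, 0, 0], [0, 0, 0]],
    [7.2, [0, 0, -2], [0, 0, 0]],
    [7.2, [0, 0, -4], [0, 0, 0]],
    [7.2, [0, 0, -4], [0, 0, 0]],
    [7.4, [0, 0, -4], [0, 0, 0]],
    [7.4, [-1.6, -3.8, 0], [0, 0, 0]],
  ],
)

```text
time: 71.8
tool_pos: [0.4465, 0.3673, 0.2081]
orientation: [[-1.0, -0.005, 0.011], [-0.005, 1.0, 0.008], [-0.011, 0.008, -1.0]]
force: [2.2, -0.1, 0.8]
gripper_width: 0.074
finger_force: 0.0
```

Emit:
arm_command(
  targets=[
    [7.4, [-1.6, -3.8, 0], [0, 0, 0]],
    [7.4, [-1.6, -3.8, 0], [0, 0, 0]],
    [7.4, [-1.6, -3.8, 0], [0, 0, 0]],
    [7.4, [-1.6, -3.8, 0], [0, 0, 0]],
    [7.4, [-1.6, -3.8, 0], [0, 0, 0]],
    [7.4, [-1.6, -3.8, 0], [0, 0, 0]],
    [7.4, [-1.6, -3.8, 0], [0, 0, 0]],
    [7.4, [-1.6, -3.8, 0], [0, 0, 0]],
  ],
)

```text
time: 72.6
tool_pos: [0.5736, 0.0574, 0.2024]
orientation: [[-1.0, -0.001, 0.003], [-0.001, 1.0, -0.0], [-0.003, -0.0, -1.0]]
force: [0.0, 0.8, 0.8]
gripper_width: 0.0741
finger_force: 0.0
```

Emit:
arm_command(
  targets=[
    [7.4, [-1.6, -3.8, 0], [0, 0, 0]],
    [7.4, [-1.6, -3.8, 0], [0, 0, 0]],
    [7.4, [-1.6, -4, 0], [0, 0, 0]],
    [7.4, [-1.4, -4, 0], [0, 0, 0]],
    [7.4, [0, 0, 0], [0, 0, 0]],
    [7.4, [0, 0, 0], [0, 0, 0]],
  ],
)

```text
time: 73.2
tool_pos: [0.6351, -0.098, 0.2018]
orientation: [[-1.0, 0.001, 0.001], [0.001, 1.0, -0.0], [-0.001, -0.0, -1.0]]
force: [-0.3, 0.2, -0.7]
gripper_width: 0.0738
finger_force: 0.0
```

```bash
python3 -c "
from h import *
print(bot.observe()['tool_pos'],go(.635,-.0968,.14))
jars(.153,(120,220,200,320),.074,(150,320,60,190),.074,(150,300,80,190))
s=cam('scene')
print([(d['p'],ray(s,d['position'],z).round(3)) for l,z in(('jar_blue',.004),('jar_green',.004),('jar_red',.083)) for d in spotter.pinpoint('scene',l)])"
```

```text
[ 0.63514516 -0.09803295  0.20184902] [0.02 0.12 6.18]
red 329 [181. 293.] [ 0.6287 -0.0965  0.153 ]
green 316 [255. 106.] [0.4255 0.3982 0.074 ]
blue 327 [227. 131.] [0.5059 0.3389 0.074 ]
[(0.78, array([0.502, 0.353, 0.004])), (0.62, array([ 0.415, -0.016,  0.004])), (0.51, array([0.425, 0.406, 0.004])), (0.89, array([ 0.854, -0.255,  0.083])), (0.83, array([ 0.867, -0.169,  0.083])), (0.74, array([0.784, 0.117, 0.083])), (0.66, array([ 0.419, -0.251,  0.083])), (0.59, array([ 0.639, -0.092,  0.083])), (0.38, array([0.487, 0.002, 0.083]))]
```

Emit:
arm_command(
  targets=[
    [7.4, [0, 0.1, 3], [0, 0, 0]],
    [7.4, [0, 0, 2.5], [0, 0, 0]],
    [7.4, [0, 0, 0.7], [0, 0, 0]],
    [7.4, [0, 0, 0], [0, 0, 0]],
    [4, [0, 0, 0], [0, 0, 0]],
    [4, [0, 0, 0], [0, 0, 0]],
    [4, [0, 0, 0], [0, 0, 0]],
    [4, [0, 0, 0], [0, 0, 0]],
  ],
)

```text
time: 74.25
tool_pos: [0.6364, -0.0958, 0.1427]
orientation: [[-1.0, -0.001, 0.006], [-0.001, 1.0, -0.0], [-0.006, -0.0, -1.0]]
force: [0.0, 2.3, 6.6]
gripper_width: 0.0572
finger_force: 38.3
```

Emit:
arm_command(
  targets=[
    [4, [0, 0, 0], [0, 0, 0]],
    [4, [0, 0, -2], [0, 0, 0]],
    [4, [0, 0, -4], [0, 0, 0]],
    [4, [1, 2, 0], [0, 0, 0]],
    [4, [1.9, 3.6, 0], [0, 0, 0]],
    [4, [1.9, 3.6, 0], [0, 0, 0]],
    [4, [1.9, 3.6, 0], [0, 0, 0]],
    [4, [1.9, 3.6, 0], [0, 0, 0]],
  ],
)

```text
time: 75.05
tool_pos: [0.5476, 0.069, 0.1999]
orientation: [[-1.0, 0.0, 0.001], [0.0, 1.0, -0.0], [-0.001, -0.0, -1.0]]
force: [1.0, 0.3, -1.6]
gripper_width: 0.0571
finger_force: 38.4
```

Emit:
arm_command(
  targets=[
    [4, [2, 3.6, 0], [0, 0, 0]],
    [4, [2, 3.6, 0], [0, 0, 0]],
    [4, [2, 3.6, 0], [0, 0, 0]],
    [4, [2, 3.6, 0], [0, 0, 0]],
    [4, [2, 3.6, 0], [0, 0, 0]],
    [4, [2, 3.6, 0], [0, 0, 0]],
    [4, [0.9, 2.2, 0], [0, 0, 0]],
    [4, [0, 0, 0], [0, 0, 0]],
  ],
)

```text
time: 75.85
tool_pos: [0.4182, 0.3081, 0.1995]
orientation: [[-1.0, -0.004, 0.001], [-0.004, 1.0, -0.0], [-0.001, -0.0, -1.0]]
force: [0.7, 0.4, -2.4]
gripper_width: 0.0569
finger_force: 38.4
```

```bash
python3 -c "
from h import *
print(bot.observe()['tool_pos'],go(.4194,.3057,.0635))
jars(.2,(120,320,80,220),.074,(150,320,60,190),.074,(150,300,80,190))"
```

```text
[0.41824695 0.30811846 0.19947846] [-0.1  -0.24 13.6 ]
red 131 [262. 130.] [0.3992 0.2966 0.2   ]
blue 326 [227. 131.] [0.5059 0.3379 0.074 ]
```

Emit:
arm_command(
  targets=[
    [4, [0, -0.1, 4], [0, 0, 0]],
    [4, [0, 0, 4], [0, 0, 0]],
    [4, [0, 0, 3], [0, 0, 0]],
    [4, [0, 0, 1.5], [0, 0, 0]],
    [4, [0, 0, 0.5], [0, 0, 0]],
    [4, [0, 0, 0.2], [0, 0, 0]],
    [4, [0, 0, 0], [0, 0, 0]],
    [4, [0, 0, 0], [0, 0, 0]],
  ],
)

```text
time: 76.7
tool_pos: [0.4208, 0.3053, 0.0692]
orientation: [[-1.0, -0.001, 0.004], [-0.001, 1.0, 0.001], [-0.004, 0.001, -1.0]]
force: [1.0, -0.8, -2.0]
gripper_width: 0.0569
finger_force: 38.4
```

Emit:
arm_command(
  targets=[
    [4, [0, 0, 0.2], [0, 0, 0]],
    [4, [0, 0, 0.1], [0, 0, 0]],
    [4, [0, 0, 0], [0, 0, 0]],
  ],
)

```text
time: 77.0
tool_pos: [0.42, 0.3049, 0.065]
orientation: [[-1.0, -0.001, 0.002], [-0.001, 1.0, -0.0], [-0.002, -0.0, -1.0]]
force: [0.6, -0.1, -2.2]
gripper_width: 0.0567
finger_force: 38.4
```

Emit:
arm_command(
  targets=[
    [4, [0, 0, 0.1], [0, 0, 0]],
    [4, [0, 0, 0.1], [0, 0, 0]],
    [4, [0, 0, 0.05], [0, 0, 0]],
    [4, [0, 0, 0], [0, 0, 0]],
  ],
)

```text
time: 77.4
tool_pos: [0.4203, 0.305, 0.0637]
orientation: [[-1.0, -0.001, 0.003], [-0.001, 1.0, 0.0], [-0.003, 0.0, -1.0]]
force: [-2.9, -1.2, 6.9]
gripper_width: 0.0569
finger_force: 39.4
```

Emit:
arm_command(
  targets=[
    [7.0, [0, 0, 0], [0, 0, 0]],
    [7.0, [0, 0, 0], [0, 0, 0]],
    [7.0, [0, 0, 0], [0, 0, 0]],
    [7.0, [0, 0, -2], [0, 0, 0]],
    [7.0, [0, 0, -4], [0, 0, 0]],
    [7.0, [0, 0, -4], [0, 0, 0]],
    [4, [0, 0, -3], [0, 0, 0]],
    [0, [-0.3, -3.8, 0], [0, 0, 0]],
  ],
)

```text
time: 78.2
tool_pos: [0.4252, 0.2705, 0.197]
orientation: [[-1.0, -0.004, 0.01], [-0.004, 1.0, 0.006], [-0.01, 0.006, -1.0]]
force: [1.0, -0.9, -1.3]
gripper_width: 0.0415
finger_force: 0.0
```

Emit:
arm_command(
  targets=[
    [0, [-0.3, -3.8, 0], [0, 0, 0]],
    [0, [-0.3, -3.8, 0], [0, 0, 0]],
    [0, [-0.3, -3.8, 0], [0, 0, 0]],
    [0, [-0.3, -3.8, 0], [0, 0, 0]],
    [0, [-0.3, -3.8, 0], [0, 0, 0]],
    [0, [-0.3, -3.8, 0], [0, 0, 0]],
    [0, [-0.4, -3.8, 0], [0, 0, 0]],
    [0, [-0.4, -3.8, 0], [0, 0, 0]],
  ],
)

```text
time: 79.0
tool_pos: [0.449, -0.0386, 0.1929]
orientation: [[-1.0, -0.001, 0.003], [-0.001, 1.0, -0.0], [-0.003, -0.0, -1.0]]
force: [1.4, -0.4, 0.4]
gripper_width: 0.0001
finger_force: 0.0
```

Emit:
arm_command(
  targets=[
    [0, [-0.4, -4, 0], [0, 0, 0]],
    [0, [0, 0, 3], [0, 0, 0.083]],
    [0, [0, 0, 3], [0, 0, 0]],
    [0, [0, 0, 0], [0, -0.131, 0]],
    [0, [0, 0, 0], [0, -0.131, 0]],
    [0, [0, 0, 0], [0, 0, 0]],
    [0, [0, 0, 0], [0, 0, 0]],
  ],
)

```text
time: 79.7
tool_pos: [0.4521, -0.0773, 0.1326]
orientation: [[-0.962, 0.082, 0.259], [0.079, 0.997, -0.022], [-0.26, -0.001, -0.966]]
force: [0.7, 0.2, 0.9]
gripper_width: -0.0003
finger_force: 0.0
```

```bash
python3 - <<'E'
from h import *
print(bot.observe()['tool_pos'],tokey('off'))
t=cam('top'); s=cam('scene')
for col,b in(("red",(200,320,80,190)),("green",(150,320,60,190)),("blue",(150,300,80,190))):
    for a,p in blobs(t,col,b,60): print(col,a,ray(t,p,.074).round(4))
print([(l,d['p'],ray(s,d['position'],z).round(3)) for l,z in(('jar_blue',.004),('jar_green',.004),('jar_red',.004),('tape',0)) for d in spotter.pinpoint('scene',l)])
for l in("jar_red","jar_green","jar_blue"):
    for d in spotter.trace('scene',l):
        ys,xs=np.where(d['pixels']); print(l,d['p'],ys.min(),ys.max(),xs.min(),xs.max())
for P in((.42,.304,.004),(.428,.400,.004),(.508,.338,.004)):
    L=np.array([proj(s,np.array(P)+[.029*np.cos(a),.029*np.sin(a),h]) for a in np.arange(0,6.3,.2) for h in(0,.07)]); print(P,L.min(0).round(),L.max(0).round())
E
```

```text
[ 0.45209759 -0.07728617  0.13255055] (array([ 0.89, -0.01,  6.5 ]), array([ 0.259, -0.022, -0.966]))
red 428 [0.4189 0.2996 0.074 ]
green 321 [0.4256 0.3981 0.074 ]
blue 325 [0.5058 0.3389 0.074 ]
[('jar_blue', 0.51, array([0.52 , 0.346, 0.004])), ('jar_green', 0.65, array([0.431, 0.4  , 0.004])), ('jar_red', 0.95, array([ 0.837, -0.191,  0.004])), ('jar_red', 0.79, array([0.41 , 0.316, 0.004])), ('jar_red', 0.72, array([ 0.851, -0.081,  0.004])), ('tape', 0.79, array([0.338, 0.024, 0.   ])), ('tape', 0.5, array([ 0.756, -0.282,  0.   ]))]
jar_red 0.79 232 265 306 329
jar_red 0.77 252 289 284 310
jar_red 0.62 135 154 244 258
jar_red 0.59 192 222 132 155
jar_green 0.81 127 146 258 270
jar_blue 0.83 137 159 266 282
(0.42, 0.304, 0.004) [134. 243.] [157. 258.]
(0.428, 0.4, 0.004) [126. 256.] [148. 271.]
(0.508, 0.338, 0.004) [136. 266.] [160. 283.]
```

All three jars stand upright in the carton, matching the predicted silhouettes. I'll press red.

Emit:
arm_command(
  targets=[
    [0, [0.8, 0, 3], [0, 0, 0]],
    [0, [0, 0, 2.6], [0, 0, 0]],
    [0, [0, 0, 0.4], [0, 0, 0]],
    [0, [0, 0, 0.3], [0, 0, 0]],
    [0, [0, 0, 0.2], [0, 0, 0]],
    [0, [0, 0, 0.2], [0, 0, 0]],
    [0, [0, 0, 0.2], [0, 0, 0]],
    [0, [0, 0, 0], [0, 0, 0]],
  ],
)

```text
time: 80.95
tool_pos: [0.4633, -0.0781, 0.066]
orientation: [[-0.962, 0.082, 0.262], [0.079, 0.997, -0.022], [-0.262, -0.0, -0.965]]
force: [-16.4, 2.6, 22.4]
gripper_width: -0.0001
finger_force: 12.7
```

Bottomed. I'll retract, check and hand in.

Emit:
arm_command(
  targets=[
    [0, [0, 0, 0], [0, 0, 0]],
    [0, [0, 0, -0.5], [0, 0, 0]],
    [0, [0, 0, -3], [0, 0, 0]],
    [0, [0, 0, -4], [0, 0, 0]],
    [0, [0, 0, -4], [0, 0, 0]],
    [0, [0, 0, 0], [0, 0, 0]],
    [0, [0, 0, 0], [0, 0, 0]],
    [0, [0, 0, 0], [0, 0, 0]],
  ],
)

```text
time: 81.75
tool_pos: [0.4334, -0.0754, 0.1747]
orientation: [[-0.962, 0.082, 0.26], [0.08, 0.997, -0.021], [-0.261, 0.0, -0.965]]
force: [0.1, 0.6, 0.6]
gripper_width: -0.0001
finger_force: 0.0
```

```bash
python3 - <<'E'
from h import *
t=cam('top'); print(bot.observe()['tool_pos'],bot.observe()['force'])
for col,b in(("red",(200,320,80,190)),("green",(150,320,60,190)),("blue",(150,300,80,190))):
    for a,p in blobs(t,col,b,60): print(col,a,ray(t,p,.074).round(4))
s=cam('scene')
for l in('tape','scanner','cutter'): print(l,[(d['p'],ray(s,d['position'],0).round(3)) for d in spotter.pinpoint('scene',l)])
E
```

```text
[ 0.43322598 -0.0754854   0.17423649] [-0.30570717  0.07232581 -1.24710847]
red 429 [0.4189 0.2998 0.074 ]
green 319 [0.4256 0.3979 0.074 ]
blue 328 [0.5058 0.3388 0.074 ]
tape [(0.55, array([0.362, 0.016, 0.   ]))]
scanner [(0.67, array([0.74 , 0.244, 0.   ]))]
cutter [(0.7, array([ 0.765, -0.292,  0.   ]))]
```

```bash
python3 -c "
from workcell import bot
print(bot.close_job())"
```

```text
the job is handed in; nothing more can be done
None
```

I handed the job in at about 82 s with all eight steps done in order and no verdict returned: red, green and blue stand upright in the carton, and the tape is flat on the bench. Green tipped after blue was knocked aside and had to be set upright again. While I was righting it, one wrist joint read 1.713 against its 1.71 limit and another -0.066 against -0.07, so if that counts as passing a joint's range, the run fails.

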